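# Sweep the fixture bed and pack the finished tools

## Task

First swing both hold-down clamps right out of the fixture bed's channels, then take the hand brush from its stand and sweep every scrap piece off the bed into its catch tray, touching the scrap only with the brush, and stand the brush upright back in its stand. After that, pack all the finished hand planes and screw jacks into the plywood box, each upright and flat on the box floor, and swing both clamps back straight across their channels. Do not disturb the other things on the bench.

Things in the scene. Friction and masses are not known exactly. Their poses are not given: they have to be found in the camera images.
- plane1: Finished palm-size hand plane, may be absent. Dark steel body 90 (x) x 34 mm (y), 16 mm high (24 mm in the middle); black upright palm grip 36 (x) x 24 mm (y), centred, up to z 58 mm. Grip it along x, fingertips no lower than z 25 mm: so the fingers stay within the sole's outline. Low brass knob at the +x end (either way round will do). Origin: centre of underside, z up.
- plane2: Finished palm-size hand plane, may be absent. Dark steel body 90 (x) x 34 mm (y), 16 mm high (24 mm in the middle); black upright palm grip 36 (x) x 24 mm (y), centred, up to z 58 mm. Grip it along x, fingertips no lower than z 25 mm: so the fingers stay within the sole's outline. Low brass knob at the +x end (either way round will do). Origin: centre of underside, z up.
- plane3: Finished palm-size hand plane, may be absent. Dark steel body 90 (x) x 34 mm (y), 16 mm high (24 mm in the middle); black upright palm grip 36 (x) x 24 mm (y), centred, up to z 58 mm. Grip it along x, fingertips no lower than z 25 mm: so the fingers stay within the sole's outline. Low brass knob at the +x end (either way round will do). Origin: centre of underside, z up.
- jack1: A finished small screw jack, may be absent: round dark steel base 44 mm across and 20 mm high, 26 mm collar to z 34 mm, plain steel stem 22 mm across from there to z 62 mm, to be gripped. Origin: centre of the underside, z up.
- jack2: A finished small screw jack, may be absent: round dark steel base 44 mm across and 20 mm high, 26 mm collar to z 34 mm, plain steel stem 22 mm across from there to z 62 mm, to be gripped. Origin: centre of the underside, z up.
- scrap1: Metal scrap piece on the fixture bed, may be absent: block 24 x 18 x 16 mm. Origin: its middle.
- scrap2: Metal scrap piece on the fixture bed, may be absent: block 20 x 20 x 18 mm. Origin: its middle.
- scrap3: Metal scrap piece on the fixture bed, may be absent: round slug 24 mm across, 14 mm high. Origin: its middle.
- scrap4: Metal scrap piece on the fixture bed, may be absent: stepped stub 26 x 16 x 16 mm. Origin: its middle.
- scrap5: Metal scrap piece on the fixture bed, may be absent: block 22 x 17 x 18 mm. Origin: its middle.
- bed: Fixed grey fixture bed, catch tray on its +y side. Origin on the table, z up. Bed top z 50 mm, x -100 to 100, y -110 to 90 mm. Three steel rails along y (10 mm wide, 16 mm above the bed) at x -94, 0, 94 mm leave two channels 84 mm wide, centred on x -47 and 47; a like rail closes the -y end (inner face y -100). The +y end is open: scrap pushed past y 90 mm falls into the tray.
- tray (a point): Middle of the floor of the bed's aluminium catch tray (6 mm above the table), axes as the bed's. The tray is 202 mm (x) x 116 mm (y) inside; its walls reach 48 mm above the table, just below the bed top.
- brush: Hand brush standing on its bristles, upright: black bristle block 74 mm (along its x) x 28 mm (along y), z 0 to 32 mm; wooden head 76 x 34 mm to z 48 mm; upright wooden handle 36 mm (x) x 22 mm (y), z 48 to 110 mm, gripped across its y. Origin: middle of the bristles' underside, z up. It sweeps along its own y.
- stand: The brush's stand: fixed shallow dark steel tray 100 (x) x 56 (y) x 18 mm, walls 4 mm, floor top at z 4 mm. Origin: centre of its underside. The brush stands in it with its x along the stand's x.
- crate_in (a point): Centre of the inner floor of the open plywood packing box (fixed), 6 mm above the table. Inside 150 mm (its x) x 120 mm (its y), walls 6 mm thick and 28 mm high above this floor. Five items fit only if packed closely: three planes side by side with their length along x, and the two jacks in the remaining strip.
- clamp1 (a joint): Hold-down clamp pivoted on the bed's -x outer rail (at bed x -94, y -10 mm): a flat steel arm 72 to 80 mm above the table, level. 0 rad: straight across the channel, at its stop; it grows as the arm swings towards the bed's closed -y end; 1.57: along the rail; up to 2.2 (stop): outboard, well clear. It stays where it is left.
- clamp2 (a joint): Hold-down clamp pivoted on the bed's +x outer rail (at bed x 94, y -10 mm): a flat steel arm 72 to 80 mm above the table, level. 0 rad: straight across the channel, at its stop; it grows as the arm swings towards the bed's closed -y end; 1.57: along the rail; up to 2.2 (stop): outboard, well clear. It stays where it is left.
- clamp1_knob (a point): Point on the axis of the clamp's upright black knob, 16 mm across, from 80 to 116 mm above the table; this point is at 102 mm, 64 mm from the pivot. Pinch it and lead it round in an arc.
- clamp2_knob (a point): Point on the axis of the clamp's upright black knob, 16 mm across, from 80 to 116 mm above the table; this point is at 102 mm, 64 mm from the pivot. Pinch it and lead it round in an arc.
- oiler: Bystander: grey plastic oil bottle, 48 mm across, 100 mm tall. Origin: underside.
- screwdriver: Bystander: screwdriver lying behind the items, along its x.
- tin: Bystander: round tin, 44 mm across, 45 mm tall. Origin: underside.
- gaugeblock: Bystander: steel block 50 x 30 x 30 mm. Origin: underside.
- collar: Bystander: steel collar, 52 mm across, 22 mm high. Origin: underside.
Mind the look-alikes: they are no part of the job. What is shaped like the plane2 but red or turquoise is not meant.

How it is judged:
By the outcome, as a careful person would: the job done as asked, in the order asked, and still so for the second after the job is handed in, with the robot touching nothing.
Of plane1, plane2, plane3, jack1, jack2 only 3 to 5 are there at a start; the rules pass over those that are not, and their reading is None.
Of scrap1, scrap2, scrap3, scrap4, scrap5 only 3 to 5 are there at a start; the rules pass over those that are not, and their reading is None.
At some moment in a run one of plane1, plane2, plane3, jack1, jack2 may be knocked a few centimetres aside while the robot is not near it.
It also fails if it takes over 210 s, if anything falls off the work surface, if the arm or the gripper's body presses on something with over 40 N, if the wrist force passes 120 N, or if a joint passes its speed limit or range.

## Robot

A 6-joint arm with a two-finger parallel gripper is mounted at the origin on the work surface. World frame = base frame: x ahead of the robot, y to its left, z up, the work surface at z = 0. Lengths are in m, angles in rad, forces in N, time in s.
With the tool pointing down it reaches from about 0.4 to 0.825 m from the base axis. Payload 7 kg.
Tool frame: the origin (TCP) lies at the very end of the fingers, on their centre line; the grasp point (between the pads) lies 19 mm behind it; z points along the fingers, y is the line along which they close (so a half turn about z gives the same grasp; the last joint's range is limited). The gripper opens to 88 mm and grips with 3 to 60 N. Pads are 19 mm wide; open, the fingers measure 130 mm over their backs; the gripper's body (78 mm by 193 mm) begins 47 mm behind the grasp point.
Start: joints at [-0.958, 0.359, 0.012, 0, -1.224, -0.288], TCP at [0.215, -0.64, 0.227] pointing down, gripper open.
Joint ranges: [-3.07, 3.07], [-1.43, 2.12], [-1.02, 1.25], [-3.03, 1.67], [-3.05, -0], [-3.03, 3.03]. Speed limits (rad/s): [2.39, 2.39, 3.01, 3.14, 3.14, 3.14].

## Interface

Orientations are given as [roll, pitch, yaw] about the fixed x, y, z axes, in that order (R = Rz(yaw) Ry(pitch) Rx(roll)).
In Python, from station import * gives the robot as it stands.
- The arm moves only by the tool servo_tool, never from a script. Its argument "moves" is a list of rows, each an object of numbers: "jaw": the opening, from 0 (shut) to 1 (fully open); "dx", "dy", "dz": the shift along the world's x, y, z in m; "roll": the turn about the world's z in degrees. A call has exactly 10 rows; each row shifts and turns the commanded pose from where the row before left it; what a row does not reach is not made up. A row lasts 1/8 s, in which the tool goes at most 62.5 mm and 10.7 degrees, less where a joint would pass 70% of its speed; a pose out of reach is approached as far as the arm can. A call with a gripper value outside its range is refused whole. The fingers move at their own pace and stop on an object; "newtons" is the grip in N (left out, the last holds). Time passes only in rows, so rows that do not move let the fingers close, or fill a call up. It gives the time, the measured TCP pose, the force, the opening and the grip force at its end, in the units of the state.
- get_state(): the state, without advancing time (a new reading comes with each control period).
- grab_frame(name): name is "side" or "top" or "wrist"; returns (picture, depth): 480x640x3 uint8, red, green, blue; 480x640 float32, m along the optical axis (not along the pixel's ray), 0 where there is no reading.
- calibration(name): a dict with "intrinsics" (3x3 intrinsics, pixels), "R" (3x3) and "t" (3): a world point X has camera coordinates R X + t. Camera axes: x right, y down, z forward; pixel columns grow to the right and rows downward; lengths in m; the calibration is good to about 2 mm. A picture is of the moment at which its call begins: read the wrist's pose just before it. calibration takes no time and is no camera call; for the wrist camera it gives the pose at the moment of the call.
- job_done(): hands the job in; it is judged then, once.
The state is a dict: "t": time; "q": joint angles; "qd": joint speeds; "joint_efforts": joint torques, N m; "eef_pos": TCP position; "ee_rot": TCP orientation; "force": force on the tool from outside, world axes, zero at the start; "moment": the same for the moment, N m; "width": finger opening in m; "gripper_force": force on a finger pad.
Only numpy, scipy, OpenCV 4.12 (cv2) and the standard library are available. Lean on these libraries where they do the work, as an engineer would, in place of code of your own. Each camera call takes 0.05 s, during which the arm holds its last target. There are 200 camera calls.

## Working session

There is one attempt and no reset: what is moved stays moved. The work goes in short steps, Python scripts to look and compute and a tool call to move; the robot and the scene stay as the last step left them, time stands still between calls to the robot, and variables do not carry over. Pictures are saved under pics/ and viewed, at most 14 in all, crops included, and the job is handed in when it is done.

Besides the shell and the picture viewer there is one more tool, called after "Emit:" by a JSON object that holds its "fn" and its "kwargs", one argument or row to a line. servo_tool: Moves the arm, as the interface text tells. Its arguments: {"type":"object","properties":{"moves":{"type":"array","items":{"type":"object","properties":{"jaw":{"type":"number"},"dx":{"type":"number"},"dy":{"type":"number"},"dz":{"type":"number"},"roll":{"type":"number"}}}},"newtons":{"type":"number"}},"required":["moves"]}

```bash
mkdir -p pics; ls; cat > h.py <<'E'
from station import *
import numpy as np, cv2
def save(n,im): cv2.imwrite('pics/'+n,cv2.cvtColor(im,cv2.COLOR_RGB2BGR))
def world(c,d,u,v):
    K=c["intrinsics"];z=d[v,u];p=np.stack([(u-K[0,2])/K[0,0]*z,(v-K[1,2])/K[1,1]*z,z],-1)
    return (p-c["t"])@c["R"]
def cloud(name):
    c=calibration(name);im,d=grab_frame(name)
    v,u=np.mgrid[0:480,0:640];W=world(c,d,u,v);W[d==0]=np.nan
    return im,W,c
E
python3 - <<'E'
from h import *
s=get_state();print(s)
for n in("top","side"):
    im,W,c=cloud(n);save(n+'0.png',im);np.savez('pics/'+n+'0.npz',im=im,W=W,K=c["intrinsics"],R=c["R"],t=c["t"]);print(n,-c["R"].T@c["t"],c["R"][2])
E
```

```text
pics
{'t': 0.0, 'q': array([-9.57875785e-01,  3.59387179e-01,  1.10311879e-02, -3.47785830e-04,
       -1.22412122e+00, -2.88081937e-01]), 'qd': array([-0.00160146, -0.00109504, -0.00027304, -0.00036414,  0.00085716,
        0.0007776 ]), 'joint_efforts': array([ 1.17770705e-04, -5.82722032e+01,  2.93058336e+01,  6.99735403e+00,
        6.91729132e-03, -1.60240966e-04]), 'eef_pos': array([ 0.21522195, -0.63922833,  0.2256109 ]), 'ee_rot': array([ 3.13988815e+00, -1.64141895e-04, -2.81687235e+00]), 'force': array([-0.11326346,  0.09385266, -0.05938834]), 'moment': array([ 0.01697659, -0.02918762,  0.03635047]), 'gripper_force': 0.0, 'width': 0.08734957018738793}
top [0.50825317 0.06403343 1.22733028] [ 0.04935684 -0.00311122 -0.99877636]
side [0.27247262 0.75159614 0.8921039 ] [ 0.27242045 -0.6341913  -0.72359415]
```

View pics/top0.png

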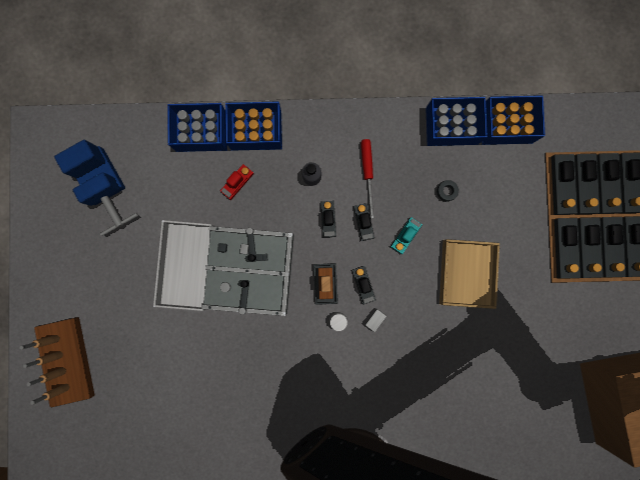

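View pics/side0.png

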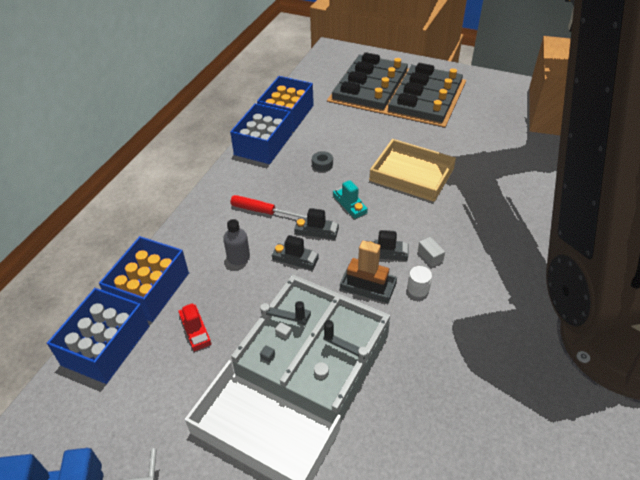

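```bash
python3 - <<'E'
from h import *
im=np.load('pics/top0.npz')['im']
save('c1.png',cv2.resize(im[205:325,150:390],None,fx=3.3,fy=3.3,interpolation=cv2.INTER_CUBIC))
im=np.load('pics/side0.npz')['im']
save('c2.png',cv2.resize(im[200:430,180:450],None,fx=2.6,fy=2.6,interpolation=cv2.INTER_CUBIC))
E
```

```text
(no output)
```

View pics/c1.png

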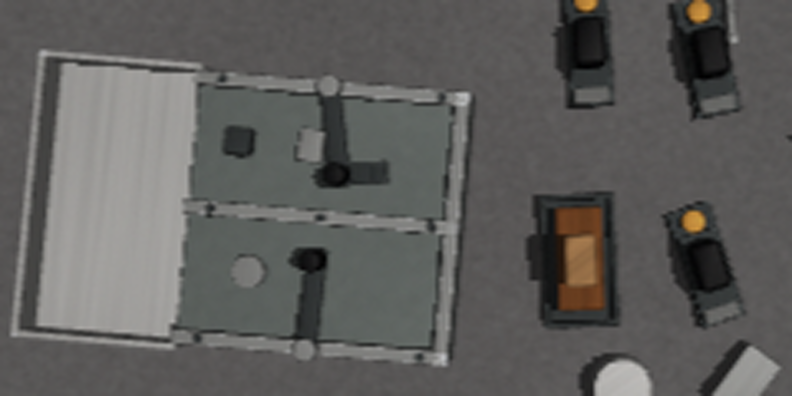

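View pics/c2.png

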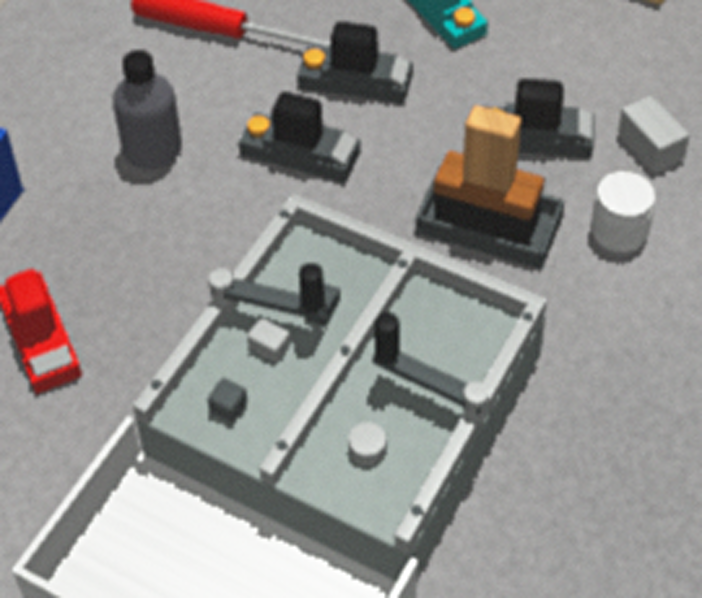

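```bash
cat >> h.py <<'E'
def blobs(W,z0,z1,box,amin=15,mask=None):
    m=(W[...,2]>z0)&(W[...,2]<z1)&(W[...,0]>box[0])&(W[...,0]<box[1])&(W[...,1]>box[2])&(W[...,1]<box[3])
    if mask is not None:m&=mask
    n,l,st,ce=cv2.connectedComponentsWithStats(m.astype(np.uint8))
    for i in range(1,n):
        if st[i,4]<amin: continue
        P=W[l==i];(c,s,a)=cv2.minAreaRect((P[:,:2]*1000).astype(np.float32))
        print('px',ce[i].round(),'n',st[i,4],'rect',np.round(c,1),np.round(s,1),round(a,1),'mean',(P.mean(0)*1000).round(1))
E
python3 - <<'E'
from h import *
A=np.load('pics/top0.npz');W=A['W'];B=np.load('pics/side0.npz');S=B['W']
all_=(.25,.85,-.5,.6)
for n,w in(('top',W),('side',S)):
    print(n);print('table z',np.nanmedian(w[(abs(w[...,2])<.02)][:,2]))
    for a,b in((.104,.13),(.0605,.072),(.053,.0605),(.028,.04)):
        print('--',a,b);blobs(w,a,b,(.3,.85,-.4,.55),20)
E
```

```text
top
table z -0.0009032609468362597
-- 0.104 0.13
px [250. 257.] n 40 rect [540.8 222.4] [14.7 13.9] 44.0 mean [540.6 222.4 114.4]
px [325. 284.] n 151 rect [476.4  52.1] [20.6 34.4] 88.7 mean [476.1  52.7 112.7]
px [243. 284.] n 38 rect [481.  240.5] [13.7 11.4] 88.6 mean [481.  240.2 113.9]
-- 0.0605 0.072
px [461. 135.] n 174 rect [ 833.2 -279.8] [ 31.8 131.2] 0.0 mean [ 824.5 -284.3   67.1]
px [496. 134.] n 76 rect [ 824.7 -370.9] [53.9 27.1] 57.1 mean [ 825.4 -370.2   66.2]
px [194. 141.] n 176 rect [833.2 359.5] [ 33.1 130.6] 0.0 mean [824.5 359.9  67.3]
px [226. 135.] n 20 rect [837.7 282.2] [23.5  4.6] 7.2 mean [838.6 282.2  66.2]
px [256. 141.] n 142 rect [819.9 216.2] [ 29.9 131.1] 11.7 mean [821.4 211.4  67.1]
px [311. 172.] n 131 rect [746.2  80. ] [43.5 44.7] 88.6 mean [742.4  80.8  66.5]
px [227. 229.] n 154 rect [609.8 282.8] [90.2 10.1] 83.8 mean [609.9 283.7  65.1]
px [266. 273.] n 966 rect [510.8 239.3] [199.6 198. ] 83.8 mean [504.6 192.9  64.9]
px [221. 247.] n 67 rect [568. 299.] [19.8 19.4] 88.4 mean [566.8 298.2  66.3]
px [243. 249.] n 67 rect [563.1 246.4] [18.
[... 7738 characters left out ...]
12.8] 8.6 mean [476.6  66.6  33. ]
px [418. 284.] n 120 rect [381.5  36.1] [43.6 24.7] 6.4 mean [380.8  38.9  34.9]
px [119. 349.] n 318 rect [821.2 363.3] [132.8  29.7] 77.8 mean [822.2 370.7  34.1]
px [194. 326.] n 63 rect [728.1 281.4] [26.9 13.4] 30.0 mean [724.9 281.5  33.9]
px [363. 371.] n 169 rect [413.1 249.4] [189.7   1.6] 84.0 mean [413.7 252.9  34.3]
px [211. 393.] n 205 rect [630.2 384.1] [112.4   3.2] 84.2 mean [630.1 385.1  34.3]
px [285. 392.] n 358 rect [523.5 339. ] [  4.2 196.1] 83.9 mean [521.1 339.   34. ]
px [322. 451.] n 117 rect [424.8 404.7] [104.5   1.6] 83.8 mean [425.1 406.5  34.1]
px [237. 452.] n 297 rect [547.7 456.7] [  2.5 187. ] 83.8 mean [545.8 457.   34. ]
```

Emit:
{"fn": "servo_tool", "kwargs": {
  "moves": [
    {"dx": 0.0235,"dy": 0.054,"roll": -2.5,"jaw": 0.5},
    {"dx": 0.0235,"dy": 0.054,"roll": -2.5,"jaw": 0.5},
    {"dx": 0.0235,"dy": 0.054,"roll": -2.5,"jaw": 0.5},
    {"dx": 0.0235,"dy": 0.054,"roll": -2.5,"jaw": 0.5},
    {"dx": 0.0235,"dy": 0.054,"roll": -2.5,"jaw": 0.5},
    {"dx": 0.0235,"dy": 0.054,"roll": -2.5,"jaw": 0.5},
    {"dx": 0.0235,"dy": 0.054,"roll": -2.5,"jaw": 0.5},
    {"dx": 0.0235,"dy": 0.054,"roll": -2.5,"jaw": 0.5},
    {"dx": 0.0235,"dy": 0.054,"roll": -2.5,"jaw": 0.5},
    {"dx": 0.0235,"dy": 0.054,"roll": -2.5,"jaw": 0.5}
  ],
  "newtons": 25
}}

```text
$.moves[0]: bad value
```

Emit:
{"fn": "servo_tool", "kwargs": {
  "moves": [
    {"dx": 0.0235,"dy": 0.054,"dz": 0,"roll": -2.5,"jaw": 0.5},
    {"dx": 0.0235,"dy": 0.054,"dz": 0,"roll": -2.5,"jaw": 0.5},
    {"dx": 0.0235,"dy": 0.054,"dz": 0,"roll": -2.5,"jaw": 0.5},
    {"dx": 0.0235,"dy": 0.054,"dz": 0,"roll": -2.5,"jaw": 0.5},
    {"dx": 0.0235,"dy": 0.054,"dz": 0,"roll": -2.5,"jaw": 0.5},
    {"dx": 0.0235,"dy": 0.054,"dz": 0,"roll": -2.5,"jaw": 0.5},
    {"dx": 0.0235,"dy": 0.054,"dz": 0,"roll": -2.5,"jaw": 0.5},
    {"dx": 0.0235,"dy": 0.054,"dz": 0,"roll": -2.5,"jaw": 0.5},
    {"dx": 0.0235,"dy": 0.054,"dz": 0,"roll": -2.5,"jaw": 0.5},
    {"dx": 0.0235,"dy": 0.054,"dz": 0,"roll": -2.5,"jaw": 0.5}
  ],
  "newtons": 25
}}

```text
t: 1.35
eef_pos: [0.4506, -0.0977, 0.2267]
ee_rot: [3.141, 0.0, 3.029]
force: [1.6, -0.3, -0.1]
width: 0.0441
gripper_force: 0.0
```

Emit:
{"fn": "servo_tool", "kwargs": {
  "moves": [
    {"dx": 0.005,"dy": 0.056,"dz": 0,"roll": 0,"jaw": 0.5},
    {"dx": 0.005,"dy": 0.056,"dz": 0,"roll": 0,"jaw": 0.5},
    {"dx": 0.005,"dy": 0.056,"dz": 0,"roll": 0,"jaw": 0.5},
    {"dx": 0.005,"dy": 0.056,"dz": 0,"roll": 0,"jaw": 0.5},
    {"dx": 0.005,"dy": 0.056,"dz": 0,"roll": 0,"jaw": 0.5},
    {"dx": 0.006,"dy": 0.056,"dz": 0,"roll": 0,"jaw": 0.5},
    {"dx": 0,"dy": 0.003,"dz": -0.02,"roll": 0,"jaw": 0.5},
    {"dx": 0,"dy": 0,"dz": -0.05,"roll": 0,"jaw": 0.5},
    {"dx": 0,"dy": 0,"dz": -0.05,"roll": 0,"jaw": 0.5},
    {"dx": 0,"dy": 0,"dz": -0.019,"roll": 0,"jaw": 0.5}
  ]
}}

```text
t: 2.6
eef_pos: [0.4796, 0.2379, 0.0843]
ee_rot: [-3.138, -0.003, 3.03]
force: [0.4, -0.5, 0.8]
width: 0.0441
gripper_force: 0.0
```

```bash
python3 -c "
import numpy as np
for a,b,n in((-6.9,-116,10),(184.5,283,10)):
    t=np.radians(np.linspace(a,b,n+1));p=64*np.c_[np.cos(t),np.sin(t)];print(np.diff(p,axis=0).round(1).tolist(),p[0],p[-1])"
```

```text
[[-2.6, -11.9], [-4.8, -11.2], [-6.8, -10.1], [-8.6, -8.6], [-10.1, -6.8], [-11.2, -4.8], [-11.9, -2.6], [-12.2, -0.3], [-12.0, 2.0], [-11.4, 4.3]] [63.53646988 -7.68875769] [-28.05575339 -57.52281896]
[[1.8, -10.8], [3.6, -10.4], [5.3, -9.6], [6.9, -8.5], [8.3, -7.2], [9.4, -5.7], [10.2, -4.0], [10.8, -2.2], [11.0, -0.3], [10.9, 1.5]] [-63.80270936  -5.02138213] [ 14.39686748 -62.35968415]
```

Emit:
{"fn": "servo_tool", "kwargs": {
  "moves": [
    {"dx": 0.002,"dy": 0.003,"dz": 0.002,"roll": 0,"jaw": 0.0},
    {"dx": 0,"dy": 0,"dz": 0,"roll": 0,"jaw": 0.0},
    {"dx": 0,"dy": 0,"dz": 0,"roll": 0,"jaw": 0.0},
    {"dx": 0,"dy": 0,"dz": 0,"roll": 0,"jaw": 0.0},
    {"dx": 0,"dy": 0,"dz": 0,"roll": 0,"jaw": 0.0},
    {"dx": 0,"dy": 0,"dz": 0,"roll": 0,"jaw": 0.0},
    {"dx": 0,"dy": 0,"dz": 0,"roll": 0,"jaw": 0.0},
    {"dx": 0,"dy": 0,"dz": 0,"roll": 0,"jaw": 0.0},
    {"dx": 0,"dy": 0,"dz": 0,"roll": 0,"jaw": 0.0},
    {"dx": 0,"dy": 0,"dz": 0,"roll": 0,"jaw": 0.0}
  ]
}}

```text
t: 3.85
eef_pos: [0.4839, 0.2427, 0.0906]
ee_rot: [3.14, 0.001, 3.03]
force: [-0.5, -0.5, 6.7]
width: 0.0154
gripper_force: 25.0
```

Emit:
{"fn": "servo_tool", "kwargs": {
  "moves": [
    {"dx": -0.0026,"dy": -0.0119,"dz": 0,"roll": 0,"jaw": 0.0},
    {"dx": -0.0048,"dy": -0.0112,"dz": 0,"roll": 0,"jaw": 0.0},
    {"dx": -0.0068,"dy": -0.0101,"dz": 0,"roll": 0,"jaw": 0.0},
    {"dx": -0.0086,"dy": -0.0086,"dz": 0,"roll": 0,"jaw": 0.0},
    {"dx": -0.0101,"dy": -0.0068,"dz": 0,"roll": 0,"jaw": 0.0},
    {"dx": -0.0112,"dy": -0.0048,"dz": 0,"roll": 0,"jaw": 0.0},
    {"dx": -0.0119,"dy": -0.0026,"dz": 0,"roll": 0,"jaw": 0.0},
    {"dx": -0.0122,"dy": -0.0003,"dz": 0,"roll": 0,"jaw": 0.0},
    {"dx": -0.012,"dy": 0.002,"dz": 0,"roll": 0,"jaw": 0.0},
    {"dx": -0.0114,"dy": 0.0043,"dz": 0,"roll": 0,"jaw": 0.0}
  ]
}}

```text
t: 5.1
eef_pos: [0.391, 0.1902, 0.0901]
ee_rot: [-3.138, -0.0, 3.03]
force: [0.9, -10.6, 13.1]
width: 0.0153
gripper_force: 25.0
```

Emit:
{"fn": "servo_tool", "kwargs": {
  "moves": [
    {"dx": 0,"dy": 0,"dz": 0,"roll": 0,"jaw": 0.5},
    {"dx": 0,"dy": 0,"dz": 0,"roll": 0,"jaw": 0.5},
    {"dx": 0,"dy": 0,"dz": 0.04,"roll": 0,"jaw": 0.5},
    {"dx": 0.03,"dy": 0.007,"dz": 0.02,"roll": 0,"jaw": 0.5},
    {"dx": 0.05,"dy": 0.011,"dz": 0,"roll": 0,"jaw": 0.5},
    {"dx": 0.05,"dy": 0.011,"dz": 0,"roll": 0,"jaw": 0.5},
    {"dx": 0.021,"dy": 0.005,"dz": 0,"roll": 0,"jaw": 0.5},
    {"dx": 0,"dy": 0,"dz": 0,"roll": 0,"jaw": 0.5},
    {"dx": 0,"dy": 0,"dz": -0.03,"roll": 0,"jaw": 0.5},
    {"dx": 0,"dy": 0,"dz": -0.03,"roll": 0,"jaw": 0.5}
  ]
}}

```text
t: 6.35
eef_pos: [0.5422, 0.2262, 0.089]
ee_rot: [3.141, 0.0, 3.03]
force: [0.2, 0.6, 0.1]
width: 0.0435
gripper_force: 0.0
```

Emit:
{"fn": "servo_tool", "kwargs": {
  "moves": [
    {"dx": 0,"dy": 0,"dz": 0,"roll": 0,"jaw": 0.0},
    {"dx": 0,"dy": 0,"dz": 0,"roll": 0,"jaw": 0.0},
    {"dx": 0,"dy": 0,"dz": 0,"roll": 0,"jaw": 0.0},
    {"dx": 0,"dy": 0,"dz": 0,"roll": 0,"jaw": 0.0},
    {"dx": 0,"dy": 0,"dz": 0,"roll": 0,"jaw": 0.0},
    {"dx": 0,"dy": 0,"dz": 0,"roll": 0,"jaw": 0.0},
    {"dx": 0,"dy": 0,"dz": 0,"roll": 0,"jaw": 0.0},
    {"dx": 0.0018,"dy": -0.0108,"dz": 0,"roll": 0,"jaw": 0.0},
    {"dx": 0.0036,"dy": -0.0104,"dz": 0,"roll": 0,"jaw": 0.0},
    {"dx": 0.0053,"dy": -0.0096,"dz": 0,"roll": 0,"jaw": 0.0}
  ]
}}

```text
t: 7.6
eef_pos: [0.5543, 0.1968, 0.0909]
ee_rot: [3.139, 0.002, 3.031]
force: [-3.2, 4.7, 5.5]
width: 0.0156
gripper_force: 25.0
```

Emit:
{"fn": "servo_tool", "kwargs": {
  "moves": [
    {"dx": 0.0069,"dy": -0.0085,"dz": 0,"roll": 0,"jaw": 0.0},
    {"dx": 0.0083,"dy": -0.0072,"dz": 0,"roll": 0,"jaw": 0.0},
    {"dx": 0.0094,"dy": -0.0057,"dz": 0,"roll": 0,"jaw": 0.0},
    {"dx": 0.0102,"dy": -0.004,"dz": 0,"roll": 0,"jaw": 0.0},
    {"dx": 0.0108,"dy": -0.0022,"dz": 0,"roll": 0,"jaw": 0.0},
    {"dx": 0.011,"dy": -0.0003,"dz": 0,"roll": 0,"jaw": 0.0},
    {"dx": 0.0109,"dy": 0.0015,"dz": 0,"roll": 0,"jaw": 0.0},
    {"dx": 0,"dy": 0,"dz": 0,"roll": 0,"jaw": 0.0},
    {"dx": 0,"dy": 0,"dz": 0,"roll": 0,"jaw": 0.5},
    {"dx": 0,"dy": 0,"dz": 0,"roll": 0,"jaw": 0.5}
  ]
}}

```text
t: 8.85
eef_pos: [0.6213, 0.1688, 0.0899]
ee_rot: [3.141, 0.001, 3.029]
force: [0.4, 0.1, 0.1]
width: 0.0284
gripper_force: 0.0
```

Emit:
{"fn": "servo_tool", "kwargs": {
  "moves": [
    {"dx": 0,"dy": 0,"dz": 0.04,"roll": 0,"jaw": 0.5},
    {"dx": 0,"dy": 0,"dz": 0.05,"roll": 0,"jaw": 0.5},
    {"dx": -0.01,"dy": -0.03,"dz": 0.04,"roll": 1,"jaw": 0.6},
    {"dx": -0.02,"dy": -0.04,"dz": 0,"roll": 1,"jaw": 0.6},
    {"dx": -0.02,"dy": -0.04,"dz": 0,"roll": 1,"jaw": 0.6},
    {"dx": 0,"dy": -0.03,"dz": 0,"roll": 1,"jaw": 0.6},
    {"dx": 0,"dy": 0,"dz": 0,"roll": 1,"jaw": 0.6},
    {"dx": 0,"dy": 0,"dz": 0,"roll": 1,"jaw": 0.6},
    {"dx": 0,"dy": 0,"dz": 0,"roll": 0,"jaw": 0.6},
    {"dx": 0,"dy": 0,"dz": 0,"roll": 0,"jaw": 0.6}
  ]
}}

```text
t: 10.1
eef_pos: [0.5711, 0.0299, 0.2193]
ee_rot: [-3.142, -0.0, 3.135]
force: [0.9, -0.4, 0.9]
width: 0.0524
gripper_force: 0.0
```

```bash
python3 - <<'E'
from h import *
ims=[]
for n in("top","side","wrist"):
    im,W,c=cloud(n);ims.append(im);np.savez('pics/'+n+'1.npz',im=im,W=W)
    if n!='wrist':
        print(n);blobs(W,.104,.13,(.3,.72,-.0,.4),20);
        for a in((.0605,.072),): blobs(W,*a,(.3,.72,.1,.4),20)
        print('stand');blobs(W,.012,.024,(.41,.54,0.01,.1),8)
a=cv2.resize(ims[0][200:330,140:400],(520,260));b=cv2.resize(ims[1][180:430,180:450],(324,300));w=cv2.resize(ims[2],(400,300))
o=np.zeros((560,760,3),np.uint8);o[:260,:520]=a;o[260:,:324]=b;o[260:,330:730]=w;save('m1.png',o)
print(get_state()['eef_pos'])
E
```

```text
top
px [325. 284.] n 151 rect [476.4  52.1] [20.6 34.4] 88.7 mean [476.1  52.7 112.5]
px [266. 321.] n 39 rect [395.4 188.4] [15.5 12.6] 15.9 mean [395.6 188.8 114. ]
px [220. 229.] n 91 rect [611.7 299.9] [55.8 10. ] 84.2 mean [611.9 301.6  65.1]
px [278. 306.] n 199 rect [438.3 175.4] [56.9 67.9] 83.6 mean [424.2 164.8  65. ]
stand
px [326. 290.] n 136 rect [470.   52.7] [91.6 55.8] 1.8 mean [458.   49.1  16.6]
side
px [369. 248.] n 247 rect [477.7  54.7] [36.5 24.6] 6.2 mean [477.1  56.5 113.5]
px [278. 271.] n 88 rect [608.7 167. ] [15.8 14.1] 34.6 mean [607.7 168.5 114.2]
px [388. 318.] n 100 rect [397.8 190.4] [14.  16.7] 48.7 mean [396.5 192.2 114.6]
px [307. 320.] n 2024 rect [513.7 239.5] [204.4 197. ] 83.6 mean [532.7 213.1  66.8]
px [303. 315.] n 124 rect [544. 205.] [16.4 27.5] 1.4 mean [543.6 206.9  65.3]
px [283. 329.] n 148 rect [564.6 247.4] [19.6 24.9] 85.2 mean [563.7 248.1  66.6]
px [267. 352.] n 153 rect [569.  299.4] [20.1 20. ] 83.8 mean [568.1 300.9  68. ]
px [348. 384.] n 406 rect [424.2 298.7] [103.3  12.3] 82.8 mean [424.2 303.4  67. ]
px [321. 369.] n 167 rect [474.7 294. ] [23.5 22.8] 53.4 mean [474.1 294.4  65.2]
stand
px [369. 287.] n 471 rect [475.7  52.8] [100.8  60.3] 2.3 mean [469.9  66.9  17.8]
[0.57104047 0.02950583 0.21944668]
```

View pics/m1.png

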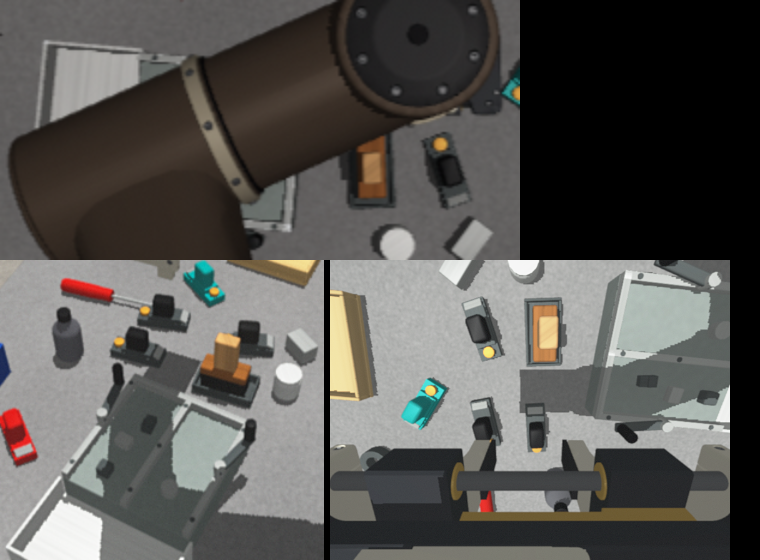

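Emit:
{"fn": "servo_tool", "kwargs": {
  "moves": [
    {"dx": -0.047,"dy": 0.0125,"dz": -0.02,"roll": 0,"jaw": 0.6},
    {"dx": -0.047,"dy": 0.0125,"dz": -0.01,"roll": 0,"jaw": 0.6},
    {"dx": 0,"dy": 0,"dz": -0.03,"roll": 0,"jaw": 0.6},
    {"dx": 0,"dy": 0,"dz": -0.04,"roll": 0,"jaw": 0.6},
    {"dx": 0,"dy": 0,"dz": -0.03,"roll": 0,"jaw": 0.6},
    {"dx": 0,"dy": 0,"dz": -0.014,"roll": 0,"jaw": 0.6},
    {"dx": 0,"dy": 0,"dz": 0,"roll": 0,"jaw": 0.0},
    {"dx": 0,"dy": 0,"dz": 0,"roll": 0,"jaw": 0.0},
    {"dx": 0,"dy": 0,"dz": 0,"roll": 0,"jaw": 0.0},
    {"dx": 0,"dy": 0,"dz": 0,"roll": 0,"jaw": 0.0}
  ],
  "newtons": 45
}}

```text
t: 11.5
eef_pos: [0.4775, 0.0543, 0.0763]
ee_rot: [3.141, 0.001, 3.135]
force: [-0.5, 0.6, 2.8]
width: 0.0218
gripper_force: 45.0
```

Emit:
{"fn": "servo_tool", "kwargs": {
  "moves": [
    {"dx": 0,"dy": 0,"dz": 0.03,"roll": 0,"jaw": 0.0},
    {"dx": 0,"dy": 0,"dz": 0.05,"roll": 0,"jaw": 0.0},
    {"dx": 0,"dy": 0,"dz": 0.034,"roll": 0,"jaw": 0.0},
    {"dx": 0.015,"dy": 0.022,"dz": 0,"roll": -1.5,"jaw": 0.0},
    {"dx": 0.02,"dy": 0.03,"dz": 0,"roll": -1.5,"jaw": 0.0},
    {"dx": 0.02,"dy": 0.03,"dz": 0,"roll": -1.5,"jaw": 0.0},
    {"dx": 0.018,"dy": 0.028,"dz": 0,"roll": -1.3,"jaw": 0.0},
    {"dx": 0,"dy": 0,"dz": 0,"roll": 0,"jaw": 0.0},
    {"dx": 0,"dy": 0,"dz": -0.02,"roll": 0,"jaw": 0.0},
    {"dx": 0,"dy": 0,"dz": 0,"roll": 0,"jaw": 0.0}
  ]
}}

```text
t: 12.75
eef_pos: [0.5484, 0.1631, 0.1681]
ee_rot: [-3.14, -0.003, 3.033]
force: [-1.0, 0.1, -2.2]
width: 0.0219
gripper_force: 45.0
```

```bash
python3 - <<'E'
from h import *
s=get_state();print(s['eef_pos'],s['ee_rot'])
im,W,c=cloud('side');save('s2.png',cv2.resize(im[180:430,180:450],None,fx=2.2,fy=2.2))
E
```

```text
[0.54839893 0.16309161 0.16812962] [-3.13969820e+00 -3.11350165e-03  3.03318076e+00]
```

View pics/s2.png

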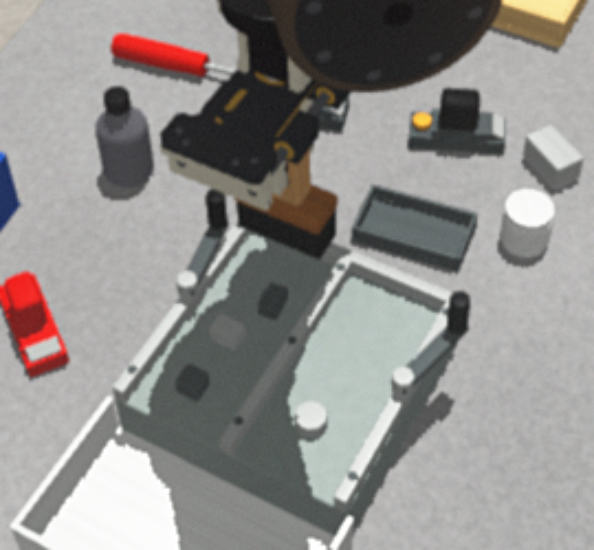

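Emit:
{"fn": "servo_tool", "kwargs": {
  "moves": [
    {"dx": 0.002,"dy": 0.001,"dz": -0.015,"roll": 0,"jaw": 0.0},
    {"dx": 0,"dy": 0,"dz": -0.015,"roll": 0,"jaw": 0.0},
    {"dx": 0,"dy": 0,"dz": -0.014,"roll": 0,"jaw": 0.0},
    {"dx": 0,"dy": 0,"dz": 0,"roll": 0,"jaw": 0.0},
    {"dx": 0.001,"dy": 0.01,"dz": 0,"roll": 0,"jaw": 0.0},
    {"dx": 0.0016,"dy": 0.015,"dz": 0,"roll": 0,"jaw": 0.0},
    {"dx": 0.0016,"dy": 0.015,"dz": 0,"roll": 0,"jaw": 0.0},
    {"dx": 0.0016,"dy": 0.015,"dz": 0,"roll": 0,"jaw": 0.0},
    {"dx": 0.0016,"dy": 0.015,"dz": 0,"roll": 0,"jaw": 0.0},
    {"dx": 0.0016,"dy": 0.015,"dz": 0,"roll": 0,"jaw": 0.0}
  ]
}}

```text
t: 14.05
eef_pos: [0.561, 0.2512, 0.1255]
ee_rot: [-3.141, -0.0, 3.034]
force: [0.4, -0.0, -1.6]
width: 0.0216
gripper_force: 45.0
```

Emit:
{"fn": "servo_tool", "kwargs": {
  "moves": [
    {"dx": 0.0015,"dy": 0.015,"dz": -0.001,"roll": 0,"jaw": 0.0},
    {"dx": 0.0015,"dy": 0.015,"dz": 0,"roll": 0,"jaw": 0.0},
    {"dx": 0.0015,"dy": 0.015,"dz": 0,"roll": 0,"jaw": 0.0},
    {"dx": 0.0015,"dy": 0.015,"dz": 0,"roll": 0,"jaw": 0.0},
    {"dx": 0.0015,"dy": 0.015,"dz": 0,"roll": 0,"jaw": 0.0},
    {"dx": 0.0015,"dy": 0.015,"dz": 0,"roll": 0,"jaw": 0.0},
    {"dx": 0.001,"dy": 0.012,"dz": 0,"roll": 0,"jaw": 0.0},
    {"dx": 0,"dy": 0,"dz": 0,"roll": 0,"jaw": 0.0},
    {"dx": 0,"dy": 0,"dz": 0,"roll": 0,"jaw": 0.0},
    {"dx": 0,"dy": 0,"dz": 0.03,"roll": 0,"jaw": 0.0}
  ]
}}

```text
t: 15.3
eef_pos: [0.5695, 0.3504, 0.1522]
ee_rot: [-3.138, -0.004, 3.033]
force: [0.2, 0.5, -1.6]
width: 0.0223
gripper_force: 45.0
```

Emit:
{"fn": "servo_tool", "kwargs": {
  "moves": [
    {"dx": -0.02,"dy": -0.02,"dz": 0.01,"roll": 0,"jaw": 0.0},
    {"dx": -0.03,"dy": -0.04,"dz": 0,"roll": 0,"jaw": 0.0},
    {"dx": -0.03,"dy": -0.04,"dz": 0,"roll": 0,"jaw": 0.0},
    {"dx": -0.028,"dy": -0.036,"dz": 0,"roll": 0,"jaw": 0.0},
    {"dx": 0,"dy": 0,"dz": 0,"roll": 0,"jaw": 0.0},
    {"dx": 0,"dy": 0,"dz": -0.02,"roll": 0,"jaw": 0.0},
    {"dx": 0,"dy": 0,"dz": -0.021,"roll": 0,"jaw": 0.0},
    {"dx": 0,"dy": 0,"dz": 0,"roll": 0,"jaw": 0.0},
    {"dx": 0.001,"dy": 0.01,"dz": 0,"roll": 0,"jaw": 0.0},
    {"dx": 0.001,"dy": 0.01,"dz": 0,"roll": 0,"jaw": 0.0}
  ]
}}

```text
t: 16.55
eef_pos: [0.4654, 0.2371, 0.1242]
ee_rot: [3.141, 0.001, 3.033]
force: [0.2, -0.3, -1.6]
width: 0.0219
gripper_force: 45.0
```

Emit:
{"fn": "servo_tool", "kwargs": {
  "moves": [
    {"dx": 0.0015,"dy": 0.0155,"dz": 0,"roll": 0,"jaw": 0.0},
    {"dx": 0.0015,"dy": 0.0155,"dz": 0,"roll": 0,"jaw": 0.0},
    {"dx": 0.0015,"dy": 0.0155,"dz": 0,"roll": 0,"jaw": 0.0},
    {"dx": 0.0015,"dy": 0.0155,"dz": 0,"roll": 0,"jaw": 0.0},
    {"dx": 0.0015,"dy": 0.0155,"dz": 0,"roll": 0,"jaw": 0.0},
    {"dx": 0.0015,"dy": 0.0155,"dz": 0,"roll": 0,"jaw": 0.0},
    {"dx": 0.0015,"dy": 0.0155,"dz": 0,"roll": 0,"jaw": 0.0},
    {"dx": 0.0015,"dy": 0.0155,"dz": 0,"roll": 0,"jaw": 0.0},
    {"dx": 0,"dy": 0,"dz": 0,"roll": 0,"jaw": 0.0},
    {"dx": 0,"dy": 0,"dz": 0.02,"roll": 0,"jaw": 0.0}
  ]
}}

```text
t: 17.8
eef_pos: [0.476, 0.3591, 0.142]
ee_rot: [-3.138, -0.002, 3.033]
force: [0.3, 0.1, -1.0]
width: 0.0217
gripper_force: 45.0
```

Emit:
{"fn": "servo_tool", "kwargs": {
  "moves": [
    {"dx": 0,"dy": 0,"dz": 0.045,"roll": 0,"jaw": 0.0},
    {"dx": 0,"dy": -0.04,"dz": 0.01,"roll": 0,"jaw": 0.0},
    {"dx": 0,"dy": -0.05,"dz": 0,"roll": 0,"jaw": 0.0},
    {"dx": 0,"dy": -0.05,"dz": 0,"roll": 0,"jaw": 0.0},
    {"dx": 0,"dy": -0.05,"dz": 0,"roll": 1.5,"jaw": 0.0},
    {"dx": 0,"dy": -0.05,"dz": 0,"roll": 1.5,"jaw": 0.0},
    {"dx": 0,"dy": -0.04,"dz": 0,"roll": 1.5,"jaw": 0.0},
    {"dx": 0,"dy": -0.026,"dz": 0,"roll": 1.3,"jaw": 0.0},
    {"dx": 0,"dy": 0,"dz": 0,"roll": 0,"jaw": 0.0},
    {"dx": 0,"dy": 0,"dz": 0,"roll": 0,"jaw": 0.0}
  ]
}}

```text
t: 19.05
eef_pos: [0.477, 0.0541, 0.1987]
ee_rot: [3.141, 0.0, 3.134]
force: [-0.4, -0.2, -2.2]
width: 0.0218
gripper_force: 45.0
```

```bash
python3 - <<'E'
from h import *
s=get_state();print(s['eef_pos'],s['ee_rot'])
im,W,c=cloud('side')
a=cv2.resize(im[150:480,180:510],None,fx=1.75,fy=1.75);save('s3.png',a)
blobs(W,.012,.024,(.41,.54,0.01,.1),8)
E
```

```text
[0.47698281 0.05405813 0.19869224] [3.14131200e+00 3.27516202e-04 3.13384791e+00]
px [368. 281.] n 478 rect [475.6  53.3] [100.9  60.7] 0.2 mean [475.4  54.5  17.5]
```

View pics/s3.png

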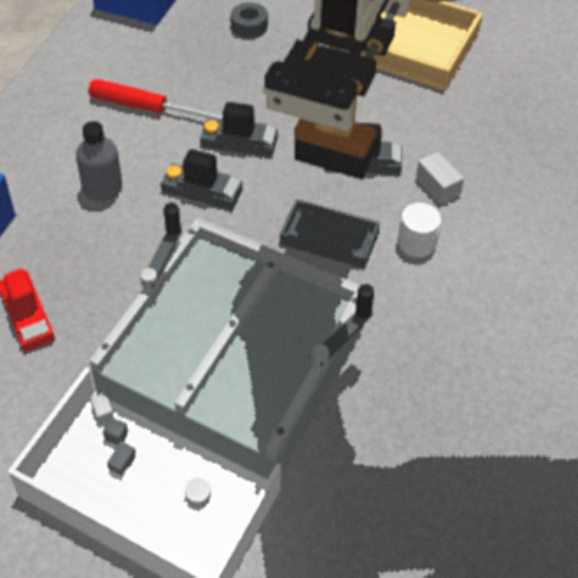

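Emit:
{"fn": "servo_tool", "kwargs": {
  "moves": [
    {"dx": 0,"dy": 0,"dz": -0.04,"roll": 0,"jaw": 0.0},
    {"dx": 0,"dy": 0,"dz": -0.04,"roll": 0,"jaw": 0.0},
    {"dx": 0,"dy": 0,"dz": -0.025,"roll": 0,"jaw": 0.0},
    {"dx": 0,"dy": 0,"dz": -0.01,"roll": 0,"jaw": 0.0},
    {"dx": 0,"dy": 0,"dz": -0.004,"roll": 0,"jaw": 0.0},
    {"dx": 0,"dy": 0,"dz": -0.003,"roll": 0,"jaw": 0.0},
    {"dx": 0,"dy": 0,"dz": 0,"roll": 0,"jaw": 0.0},
    {"dx": 0,"dy": 0,"dz": 0,"roll": 0,"jaw": 0.0},
    {"dx": 0,"dy": 0,"dz": 0,"roll": 0,"jaw": 0.2},
    {"dx": 0,"dy": 0,"dz": 0,"roll": 0,"jaw": 0.35}
  ]
}}

```text
t: 20.35
eef_pos: [0.4773, 0.0542, 0.0769]
ee_rot: [3.141, 0.001, 3.135]
force: [-0.4, 0.7, -0.2]
width: 0.0271
gripper_force: 0.0
```

Emit:
{"fn": "servo_tool", "kwargs": {
  "moves": [
    {"dx": 0,"dy": 0,"dz": 0,"roll": 0,"jaw": 0.6},
    {"dx": 0,"dy": 0,"dz": 0.05,"roll": 0,"jaw": 0.6},
    {"dx": 0,"dy": 0,"dz": 0.05,"roll": 0,"jaw": 0.7},
    {"dx": 0,"dy": 0,"dz": 0.05,"roll": 10,"jaw": 0.7},
    {"dx": 0,"dy": -0.04,"dz": 0,"roll": 10,"jaw": 0.7},
    {"dx": 0,"dy": -0.05,"dz": 0,"roll": 10,"jaw": 0.7},
    {"dx": 0,"dy": -0.05,"dz": 0,"roll": 10,"jaw": 0.7},
    {"dx": 0,"dy": -0.05,"dz": 0,"roll": 10,"jaw": 0.7},
    {"dx": 0,"dy": -0.05,"dz": 0,"roll": 10,"jaw": 0.7},
    {"dx": 0,"dy": -0.05,"dz": 0,"roll": 10,"jaw": 0.7}
  ]
}}

```text
t: 21.6
eef_pos: [0.4772, -0.2317, 0.2268]
ee_rot: [-3.141, 0.0, -1.941]
force: [0.7, -0.4, 0.2]
width: 0.0613
gripper_force: 0.0
```

```bash
cat >> h.py <<'E'
def planes():
    s=get_state();print(s['eef_pos'].round(4),s['ee_rot'].round(3))
    for n in("top","side"):
        im,W,c=cloud(n);save('last_'+n+'.png',im);print(n)
        blobs(W,.053,.064,(.35,.72,-.2,.1),30)
        dark=(im.max(2)<90)
        print(' body');blobs(W,.010,.02,(.35,.72,-.2,.09),25)
E
python3 - <<'E'
from h import *
planes()
im,W,c=cloud('side');print('tray');blobs(W,.012,.047,(.4,.65,.34,.5),10);blobs(W,.048,.056,(.5,.62,.32,.36),5);blobs(W,.104,.13,(.4,.72,-.0,.1),20)
E
```

```text
[ 0.4772 -0.2317  0.2268] [-3.141  0.    -1.941]
top
px [328. 217.] n 127 rect [635.2  41.5] [35.6 22.5] 4.9 mean [635.6  41.8  56.7]
px [365. 220.] n 124 rect [625.1 -47.3] [34.7 23. ] 11.4 mean [625.9 -47.4  56.7]
px [409. 234.] n 125 rect [ 589.6 -152.7] [24.1 35.1] 53.8 mean [ 589.7 -152.5   56.7]
 body
px [370. 202.] n 78 rect [676.1 -65.3] [83.7  8. ] 0.8 mean [674.5 -65.2  14.6]
px [327. 204.] n 69 rect [669.6  43.8] [32.6 21. ] 88.5 mean [671.1  43.3  15.2]
px [365. 207.] n 33 rect [659.9 -50.1] [23.6 15.9] 10.7 mean [662.6 -52.4  14.7]
px [357. 214.] n 60 rect [636.4 -32.2] [62.6 14.8] 0.5 mean [644.3 -30.9  15.7]
px [406. 229.] n 87 rect [ 595.  -155.5] [33.3 78.7] 53.4 mean [ 605.3 -153.2   15.3]
px [328. 233.] n 58 rect [605.2  40.4] [32.5 27.8] 88.6 mean [599.4  42.5  15.7]
px [366. 237.] n 53 rect [587.6 -52. ] [35.9 19.1] 80.0 mean [587.5 -52.3  16. ]
px [325. 267.] n 72 rect [507.3  54. ] [54.8 34.7] 88.4 mean [514.1  51.9  16.6]
px [315. 285.] n 32 rect [472.   77.2] [ 4.9 46.8] 88.8 mean [469.6  78.4  16.6]
px [335. 286.] n 26 rect [466.9  26.5] [ 2.7 34.7] 88.3 mea
[... 1149 characters left out ...]
.4] 4.6 mean [379.9  40.7  14.9]
tray
px [210. 397.] n 531 rect [630.7 392.1] [ 14.3 103.9] 0.1 mean [630.6 391.   30.2]
px [245. 398.] n 494 rect [581.1 364.3] [28.6 82. ] 41.0 mean [579.4 368.8  23.4]
px [313. 407.] n 463 rect [469.4 344.8] [ 3.5 90.2] 84.1 mean [468.4 344.7  29.9]
px [323. 451.] n 349 rect [426.2 404. ] [111.3   4.4] 83.8 mean [424.9 404.2  30.7]
px [236. 452.] n 817 rect [545.9 456.6] [  3.5 190.5] 83.8 mean [547.9 456.8  30. ]
px [293. 430.] n 201 rect [484.3 387.8] [23.8 23.4] 37.0 mean [484.  388.8  20.5]
px [268. 375.] n 560 rect [559.8 330.3] [ 21.1 119.4] 89.3 mean [553.4 328.9  51.6]
px [369. 249.] n 244 rect [477.9  54.8] [26.2 36.7] 89.1 mean [477.   57.9 113.6]
```

Emit:
{"fn": "servo_tool", "kwargs": {
  "moves": [
    {"dx": 0,"dy": 0.04,"dz": 0,"roll": 9.5,"jaw": 0.7},
    {"dx": 0,"dy": 0.045,"dz": 0,"roll": 9.5,"jaw": 0.7},
    {"dx": 0,"dy": 0.045,"dz": 0,"roll": 9.5,"jaw": 0.7},
    {"dx": -0.001,"dy": 0.031,"dz": -0.02,"roll": 9.5,"jaw": 0.7},
    {"dx": 0,"dy": 0,"dz": -0.05,"roll": 0,"jaw": 0.7},
    {"dx": 0,"dy": 0,"dz": -0.05,"roll": 0,"jaw": 0.7},
    {"dx": 0,"dy": 0,"dz": -0.04,"roll": 0,"jaw": 0.7},
    {"dx": 0,"dy": 0,"dz": -0.025,"roll": 0,"jaw": 0.7},
    {"dx": 0,"dy": 0,"dz": -0.01,"roll": 0,"jaw": 0.7},
    {"dx": 0,"dy": 0,"dz": 0,"roll": 0,"jaw": 0.7}
  ]
}}

```text
t: 23.0
eef_pos: [0.4763, -0.0687, 0.0316]
ee_rot: [3.141, -0.0, -1.284]
force: [-0.5, 0.5, 0.1]
width: 0.0615
gripper_force: 0.0
```

Emit:
{"fn": "servo_tool", "kwargs": {
  "moves": [
    {"dx": 0,"dy": 0,"dz": 0,"roll": 0,"jaw": 0.0},
    {"dx": 0,"dy": 0,"dz": 0,"roll": 0,"jaw": 0.0},
    {"dx": 0,"dy": 0,"dz": 0,"roll": 0,"jaw": 0.0},
    {"dx": 0,"dy": 0,"dz": 0,"roll": 0,"jaw": 0.0},
    {"dx": 0,"dy": 0,"dz": 0,"roll": 0,"jaw": 0.0},
    {"dx": 0,"dy": 0,"dz": 0.02,"roll": 0,"jaw": 0.0},
    {"dx": 0,"dy": 0,"dz": 0.04,"roll": 0,"jaw": 0.0},
    {"dx": 0,"dy": 0,"dz": 0.04,"roll": 0,"jaw": 0.0},
    {"dx": 0,"dy": 0,"dz": 0,"roll": 0,"jaw": 0.0},
    {"dx": 0,"dy": 0,"dz": 0,"roll": 0,"jaw": 0.0}
  ]
}}

```text
t: 24.25
eef_pos: [0.4755, -0.0691, 0.131]
ee_rot: [3.141, 0.001, -1.284]
force: [0.1, -0.2, -3.0]
width: 0.0355
gripper_force: 45.0
```

```bash
python3 - <<'E'
from h import *
s=get_state();print(s['eef_pos'].round(4),s['ee_rot'].round(3),s['width'])
im,W,c=cloud('side');wi,_=grab_frame('wrist')
o=np.zeros((400,790,3),np.uint8);o[:,:390]=cv2.resize(im[80:280,280:475],(390,400));o[:300,390:]=cv2.resize(wi,(400,300));save('p1.png',o)
print('crate');blobs(W,.028,.04,(.38,.62,-.42,-.2),50)
E
```

```text
[ 0.4755 -0.0691  0.131 ] [ 3.141e+00  1.000e-03 -1.284e+00] 0.035500708730670176
crate
px [428. 187.] n 108 rect [ 441.6 -245.6] [29.4 51.5] 84.0 mean [ 438.3 -236.5   33.6]
```

View pics/p1.png

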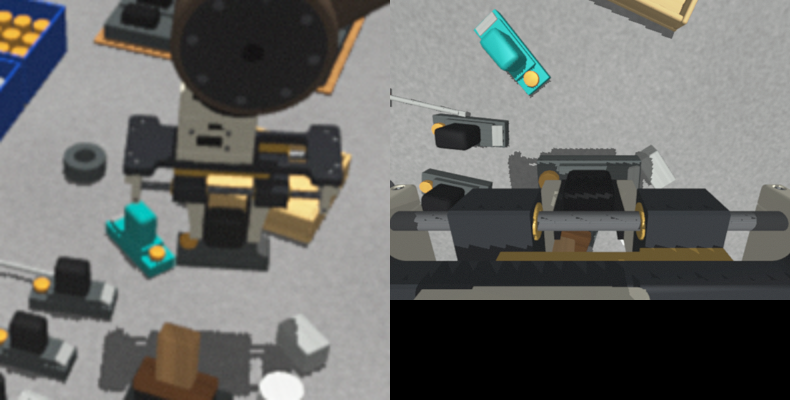

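Emit:
{"fn": "servo_tool", "kwargs": {
  "moves": [
    {"dx": 0.002,"dy": -0.04,"dz": 0,"roll": -3.7,"jaw": 0.0},
    {"dx": 0.002,"dy": -0.05,"dz": 0,"roll": -3.7,"jaw": 0.0},
    {"dx": 0.002,"dy": -0.05,"dz": 0,"roll": -3.7,"jaw": 0.0},
    {"dx": 0.002,"dy": -0.05,"dz": 0,"roll": -3.7,"jaw": 0.0},
    {"dx": 0.002,"dy": -0.05,"dz": 0,"roll": -3.7,"jaw": 0.0},
    {"dx": 0.002,"dy": -0.0305,"dz": 0,"roll": -3.5,"jaw": 0.0},
    {"dx": 0,"dy": 0,"dz": 0,"roll": 0,"jaw": 0.0},
    {"dx": 0,"dy": 0,"dz": -0.03,"roll": 0,"jaw": 0.0},
    {"dx": 0,"dy": 0,"dz": -0.02,"roll": 0,"jaw": 0.0},
    {"dx": 0,"dy": 0,"dz": 0,"roll": 0,"jaw": 0.0}
  ]
}}

```text
t: 25.6
eef_pos: [0.4865, -0.3383, 0.0791]
ee_rot: [3.136, 0.001, -1.667]
force: [0.9, -0.6, -2.5]
width: 0.0355
gripper_force: 45.0
```

```bash
python3 - <<'E'
from h import *
s=get_state();print(s['eef_pos'].round(4),s['ee_rot'].round(3),s['width'])
for n in('side','top'):
    im,W,c=cloud(n);print(n);blobs(W,.028,.040,(.38,.62,-.42,-.2),30);blobs(W,.003,.012,(.41,.57,-.37,-.23),30)
    if n=='side':save('p2.png',cv2.resize(im[90:240,330:500],None,fx=3.4,fy=3.4))
E
```

```text
[ 0.4865 -0.3383  0.0791] [ 3.136e+00  1.000e-03 -1.667e+00] 0.03548742605261505
side
px [411. 169.] n 613 rect [ 492.3 -302.9] [139.  164.3] 84.9 mean [ 491.4 -283.3   33.8]
px [413. 168.] n 1489 rect [ 495.4 -321.5] [ 98.3 144.8] 86.1 mean [ 493.7 -321.7    8.1]
px [407. 190.] n 255 rect [ 476.5 -246. ] [174.4  74.4] 22.5 mean [ 484.7 -242.2    7.1]
top
```

View pics/p2.png

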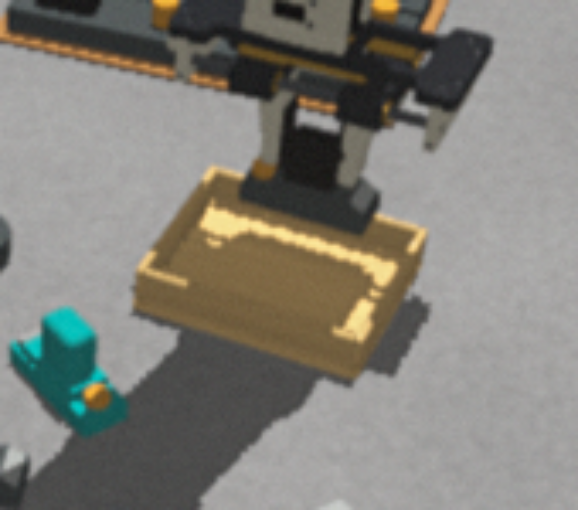

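Emit:
{"fn": "servo_tool", "kwargs": {
  "moves": [
    {"dx": 0.001,"dy": -0.0015,"dz": -0.015,"roll": 0,"jaw": 0.0},
    {"dx": 0,"dy": 0,"dz": -0.015,"roll": 0,"jaw": 0.0},
    {"dx": 0,"dy": 0,"dz": -0.006,"roll": 0,"jaw": 0.0},
    {"dx": 0,"dy": 0,"dz": -0.003,"roll": 0,"jaw": 0.0},
    {"dx": 0,"dy": 0,"dz": -0.002,"roll": 0,"jaw": 0.0},
    {"dx": 0,"dy": 0,"dz": 0,"roll": 0,"jaw": 0.0},
    {"dx": 0,"dy": 0,"dz": 0,"roll": 0,"jaw": 0.0},
    {"dx": 0,"dy": 0,"dz": 0,"roll": 0,"jaw": 0.0},
    {"dx": 0,"dy": 0,"dz": 0,"roll": 0,"jaw": 0.0},
    {"dx": 0,"dy": 0,"dz": 0,"roll": 0,"jaw": 0.0}
  ]
}}

```text
t: 26.95
eef_pos: [0.4893, -0.341, 0.0406]
ee_rot: [-3.142, 0.0, -1.668]
force: [0.2, 0.1, -2.8]
width: 0.0355
gripper_force: 45.0
```

Emit:
{"fn": "servo_tool", "kwargs": {
  "moves": [
    {"dx": -0.001,"dy": 0.001,"dz": -0.0015,"roll": 0,"jaw": 0.0},
    {"dx": 0,"dy": 0,"dz": -0.0015,"roll": 0,"jaw": 0.0},
    {"dx": 0,"dy": 0,"dz": 0,"roll": 0,"jaw": 0.0},
    {"dx": 0,"dy": 0,"dz": 0,"roll": 0,"jaw": 0.48},
    {"dx": 0,"dy": 0,"dz": 0,"roll": 0,"jaw": 0.48},
    {"dx": 0,"dy": 0,"dz": 0,"roll": 0,"jaw": 0.48},
    {"dx": 0,"dy": 0,"dz": 0.03,"roll": 0,"jaw": 0.48},
    {"dx": 0,"dy": 0,"dz": 0.05,"roll": 0,"jaw": 0.48},
    {"dx": 0,"dy": 0,"dz": 0.05,"roll": 0,"jaw": 0.7},
    {"dx": 0,"dy": 0,"dz": 0.05,"roll": 0,"jaw": 0.7}
  ]
}}

```text
t: 28.2
eef_pos: [0.4881, -0.34, 0.2192]
ee_rot: [-3.142, -0.0, -1.668]
force: [1.0, -1.1, -1.0]
width: 0.0567
gripper_force: 0.0
```

```bash
python3 - <<'E'
from h import *
planes()
im,W,c=cloud('side');print('crate');blobs(W,.053,.068,(.42,.57,-.38,-.22),20);blobs(W,.018,.026,(.42,.57,-.37,-.23),20)
E
```

```text
[ 0.4881 -0.34    0.2192] [-3.142 -0.    -1.668]
top
px [328. 217.] n 125 rect [635.2  41.6] [35.9 21.9] 4.7 mean [634.9  41.7  56.8]
px [365. 220.] n 122 rect [625.5 -46.9] [34.3 22.3] 11.3 mean [625.3 -47.2  56.5]
px [409. 234.] n 121 rect [ 589.4 -152.7] [23.7 35.5] 55.4 mean [ 589.3 -152.2   56.6]
 body
px [370. 202.] n 82 rect [677.  -65.3] [85.5  7.9] 1.2 mean [674.7 -65.2  14.4]
px [327. 204.] n 72 rect [669.5  43.8] [32.7 21.1] 88.4 mean [671.2  43.7  15. ]
px [361. 220.] n 143 rect [625.9 -47.3] [90.  34.2] 10.5 mean [630.  -42.5  15.3]
px [403. 237.] n 152 rect [ 589.6 -152.5] [33.9 90. ] 54.3 mean [ 585.7 -146.2   15.4]
px [328. 233.] n 63 rect [606.5  40.3] [32.6 30.1] 88.6 mean [599.   41.   16.1]
px [324. 268.] n 77 rect [506.2  53.7] [35.3 55.6] 1.3 mean [513.1  52.7  16. ]
px [336. 289.] n 29 rect [459.5  26.6] [ 2.7 49.5] 88.6 mean [459.9  26.5  16.4]
px [324. 302.] n 50 rect [435.3  50.8] [54.5 25. ] 88.6 mean [428.5  55.8  16.7]
side
px [350. 186.] n 131 rect [ 591.2 -150.7] [24.3 36.7] 58.3 mean [ 590.5 -149.1   58.7]
px [316. 213.] n 157 rect [627.1 -46.3] [36.1 
[... 517 characters left out ...]
81.1 -54.9  14.7]
px [294. 259.] n 231 rect [634.4  51.4] [93.1 33.4] 13.1 mean [632.9  54.2  15.9]
px [363. 289.] n 340 rect [475.6  65.4] [100.2  38.8] 0.1 mean [478.6  73.6  15.6]
px [392. 283.] n 66 rect [428.4  48. ] [16.2 53.9] 17.9 mean [431.6  41.2  16.4]
px [418. 291.] n 73 rect [382.3  37. ] [43.2 19.2] 1.8 mean [379.7  40.3  14.6]
crate
px [420. 146.] n 146 rect [ 488.1 -338.5] [30.2 35.8] 85.6 mean [ 486.8 -337.2   62.4]
px [386. 154.] n 31 rect [ 566.1 -330. ] [79.3  3.3] 85.9 mean [ 565.7 -329.8   22.6]
px [422. 161.] n 171 rect [ 477.  -342.6] [ 46.7 112.9] 88.1 mean [ 477.2 -335.8   22.6]
px [403. 184.] n 185 rect [ 495.1 -239. ] [  9.7 149.9] 84.5 mean [ 494.9 -239.5   22.1]
```

Emit:
{"fn": "servo_tool", "kwargs": {
  "moves": [
    {"dx": 0.023,"dy": 0.049,"dz": 0,"roll": 2.8,"jaw": 0.7},
    {"dx": 0.023,"dy": 0.049,"dz": 0,"roll": 2.8,"jaw": 0.7},
    {"dx": 0.023,"dy": 0.049,"dz": 0,"roll": 2.8,"jaw": 0.7},
    {"dx": 0.023,"dy": 0.049,"dz": 0,"roll": 2.8,"jaw": 0.7},
    {"dx": 0.023,"dy": 0.049,"dz": 0,"roll": 2.8,"jaw": 0.7},
    {"dx": 0.023,"dy": 0.048,"dz": 0,"roll": 2.6,"jaw": 0.7},
    {"dx": 0,"dy": 0,"dz": -0.03,"roll": 0,"jaw": 0.7},
    {"dx": 0,"dy": 0,"dz": -0.05,"roll": 0,"jaw": 0.7},
    {"dx": 0,"dy": 0,"dz": -0.03,"roll": 0,"jaw": 0.7},
    {"dx": 0,"dy": 0,"dz": 0,"roll": 0,"jaw": 0.7}
  ]
}}

```text
t: 29.6
eef_pos: [0.6239, -0.0474, 0.1041]
ee_rot: [3.135, 0.0, -1.378]
force: [-0.6, -0.2, 0.4]
width: 0.0616
gripper_force: 0.0
```

Emit:
{"fn": "servo_tool", "kwargs": {
  "moves": [
    {"dx": 0,"dy": 0,"dz": -0.04,"roll": 0,"jaw": 0.7},
    {"dx": 0,"dy": 0,"dz": -0.028,"roll": 0,"jaw": 0.7},
    {"dx": 0,"dy": 0,"dz": -0.009,"roll": 0,"jaw": 0.7},
    {"dx": 0,"dy": 0,"dz": 0,"roll": 0,"jaw": 0.7},
    {"dx": 0,"dy": 0,"dz": 0,"roll": 0,"jaw": 0.0},
    {"dx": 0,"dy": 0,"dz": 0,"roll": 0,"jaw": 0.0},
    {"dx": 0,"dy": 0,"dz": 0,"roll": 0,"jaw": 0.0},
    {"dx": 0,"dy": 0,"dz": 0,"roll": 0,"jaw": 0.0},
    {"dx": 0,"dy": 0,"dz": 0,"roll": 0,"jaw": 0.0},
    {"dx": 0,"dy": 0,"dz": 0,"roll": 0,"jaw": 0.0}
  ]
}}

```text
t: 30.85
eef_pos: [0.6268, -0.047, 0.0314]
ee_rot: [-3.14, -0.0, -1.378]
force: [-1.6, 0.4, 5.1]
width: 0.0356
gripper_force: 45.0
```

Emit:
{"fn": "servo_tool", "kwargs": {
  "moves": [
    {"dx": 0,"dy": 0,"dz": 0.02,"roll": 0,"jaw": 0.0},
    {"dx": 0,"dy": 0,"dz": 0.04,"roll": 0,"jaw": 0.0},
    {"dx": 0,"dy": 0,"dz": 0.04,"roll": 0,"jaw": 0.0},
    {"dx": -0.0226,"dy": -0.0427,"dz": 0,"roll": -2.8,"jaw": 0.0},
    {"dx": -0.0226,"dy": -0.0427,"dz": 0,"roll": -2.8,"jaw": 0.0},
    {"dx": -0.0226,"dy": -0.0427,"dz": 0,"roll": -2.8,"jaw": 0.0},
    {"dx": -0.0226,"dy": -0.0427,"dz": 0,"roll": -2.8,"jaw": 0.0},
    {"dx": -0.0226,"dy": -0.0427,"dz": 0,"roll": -2.8,"jaw": 0.0},
    {"dx": -0.0226,"dy": -0.0427,"dz": 0,"roll": -2.6,"jaw": 0.0},
    {"dx": 0,"dy": 0,"dz": 0,"roll": 0,"jaw": 0.0}
  ]
}}

```text
t: 32.1
eef_pos: [0.4881, -0.3053, 0.1297]
ee_rot: [3.139, 0.001, -1.672]
force: [0.2, 0.3, -2.8]
width: 0.036
gripper_force: 45.0
```

Emit:
{"fn": "servo_tool", "kwargs": {
  "moves": [
    {"dx": 0,"dy": 0,"dz": -0.03,"roll": 0,"jaw": 0.0},
    {"dx": 0,"dy": 0,"dz": -0.03,"roll": 0,"jaw": 0.0},
    {"dx": 0,"dy": 0,"dz": -0.02,"roll": 0,"jaw": 0.0},
    {"dx": 0,"dy": 0,"dz": -0.005,"roll": 0,"jaw": 0.0},
    {"dx": 0,"dy": 0,"dz": -0.003,"roll": 0,"jaw": 0.0},
    {"dx": 0,"dy": 0,"dz": 0,"roll": 0,"jaw": 0.0},
    {"dx": 0,"dy": 0,"dz": 0,"roll": 0,"jaw": 0.0},
    {"dx": 0,"dy": 0,"dz": 0,"roll": 0,"jaw": 0.0},
    {"dx": 0,"dy": 0,"dz": 0,"roll": 0,"jaw": 0.0},
    {"dx": 0,"dy": 0,"dz": 0,"roll": 0,"jaw": 0.0}
  ]
}}

```text
t: 33.35
eef_pos: [0.4907, -0.3033, 0.0427]
ee_rot: [-3.141, -0.0, -1.668]
force: [0.3, 0.0, -3.1]
width: 0.0357
gripper_force: 45.0
```

Lower 5 mm, release, rise.

Emit:
{"fn": "servo_tool", "kwargs": {
  "moves": [
    {"dx": 0,"dy": 0,"dz": -0.003,"roll": 0,"jaw": 0.0},
    {"dx": 0,"dy": 0,"dz": -0.002,"roll": 0,"jaw": 0.0},
    {"dx": 0,"dy": 0,"dz": 0,"roll": 0,"jaw": 0.0},
    {"dx": 0,"dy": 0,"dz": 0,"roll": 0,"jaw": 0.48},
    {"dx": 0,"dy": 0,"dz": 0,"roll": 0,"jaw": 0.48},
    {"dx": 0,"dy": 0,"dz": 0,"roll": 0,"jaw": 0.48},
    {"dx": 0,"dy": 0,"dz": 0.03,"roll": 0,"jaw": 0.48},
    {"dx": 0,"dy": 0,"dz": 0.05,"roll": 0,"jaw": 0.48},
    {"dx": 0,"dy": 0,"dz": 0.05,"roll": 0,"jaw": 0.7},
    {"dx": 0,"dy": 0,"dz": 0.05,"roll": 0,"jaw": 0.7}
  ]
}}

```text
t: 34.6
eef_pos: [0.4905, -0.3032, 0.2194]
ee_rot: [-3.141, -0.0, -1.667]
force: [1.2, -0.1, -0.4]
width: 0.0567
gripper_force: 0.0
```

```bash
python3 - <<'E'
from h import *
s=get_state();print(s['eef_pos'],s['ee_rot'])
for n in('side','top'):
    im,W,c=cloud(n);print(n);blobs(W,.053,.068,(.42,.57,-.38,-.22),20);blobs(W,.053,.064,(.55,.7,-.1,.1),20)
E
```

```text
[ 0.4904853  -0.30319616  0.2194352 ] [-3.14122042e+00 -6.69980210e-05 -1.66748830e+00]
side
px [417. 151.] n 301 rect [ 489. -321.] [68.  37.5] 83.2 mean [ 488.7 -316.9   62.3]
px [294. 241.] n 175 rect [636.9  43.1] [36.8 26.3] 1.7 mean [636.1  44.6  58.7]
top
px [328. 217.] n 130 rect [634.8  42.8] [21.8 34.5] 88.7 mean [635.1  42.1  56.8]
```

Emit:
{"fn": "servo_tool", "kwargs": {
  "moves": [
    {"dx": 0.0208,"dy": 0.0494,"dz": 0,"roll": 1.4,"jaw": 0.7},
    {"dx": 0.0208,"dy": 0.0494,"dz": 0,"roll": 1.4,"jaw": 0.7},
    {"dx": 0.0208,"dy": 0.0494,"dz": 0,"roll": 1.4,"jaw": 0.7},
    {"dx": 0.0208,"dy": 0.0494,"dz": 0,"roll": 1.4,"jaw": 0.7},
    {"dx": 0.0208,"dy": 0.0494,"dz": 0,"roll": 1.4,"jaw": 0.7},
    {"dx": 0.0208,"dy": 0.0494,"dz": 0,"roll": 1.4,"jaw": 0.7},
    {"dx": 0.0207,"dy": 0.0493,"dz": 0,"roll": 1.4,"jaw": 0.7},
    {"dx": 0,"dy": 0,"dz": -0.03,"roll": 0,"jaw": 0.7},
    {"dx": 0,"dy": 0,"dz": -0.05,"roll": 0,"jaw": 0.7},
    {"dx": 0,"dy": 0,"dz": -0.03,"roll": 0,"jaw": 0.7}
  ]
}}

```text
t: 35.95
eef_pos: [0.635, 0.0425, 0.105]
ee_rot: [3.139, -0.0, -1.496]
force: [-0.2, 0.7, -0.6]
width: 0.061
gripper_force: 0.0
```

Emit:
{"fn": "servo_tool", "kwargs": {
  "moves": [
    {"dx": 0,"dy": 0,"dz": -0.04,"roll": 0,"jaw": 0.7},
    {"dx": 0,"dy": 0,"dz": -0.028,"roll": 0,"jaw": 0.7},
    {"dx": 0,"dy": 0,"dz": -0.009,"roll": 0,"jaw": 0.7},
    {"dx": 0,"dy": 0,"dz": 0,"roll": 0,"jaw": 0.7},
    {"dx": 0,"dy": 0,"dz": 0,"roll": 0,"jaw": 0.0},
    {"dx": 0,"dy": 0,"dz": 0,"roll": 0,"jaw": 0.0},
    {"dx": 0,"dy": 0,"dz": 0,"roll": 0,"jaw": 0.0},
    {"dx": 0,"dy": 0,"dz": 0,"roll": 0,"jaw": 0.0},
    {"dx": 0,"dy": 0,"dz": 0,"roll": 0,"jaw": 0.0},
    {"dx": 0,"dy": 0,"dz": 0,"roll": 0,"jaw": 0.0}
  ]
}}

```text
t: 37.2
eef_pos: [0.6367, 0.0426, 0.0314]
ee_rot: [-3.14, 0.0, -1.496]
force: [-1.7, 0.5, 6.9]
width: 0.0361
gripper_force: 44.7
```

Emit:
{"fn": "servo_tool", "kwargs": {
  "moves": [
    {"dx": 0,"dy": 0,"dz": 0.02,"roll": 0,"jaw": 0.0},
    {"dx": 0,"dy": 0,"dz": 0.04,"roll": 0,"jaw": 0.0},
    {"dx": 0,"dy": 0,"dz": 0.04,"roll": 0,"jaw": 0.0},
    {"dx": -0.0203,"dy": -0.044,"dz": 0,"roll": -1.4,"jaw": 0.0},
    {"dx": -0.0203,"dy": -0.044,"dz": 0,"roll": -1.4,"jaw": 0.0},
    {"dx": -0.0203,"dy": -0.044,"dz": 0,"roll": -1.4,"jaw": 0.0},
    {"dx": -0.0203,"dy": -0.044,"dz": 0,"roll": -1.4,"jaw": 0.0},
    {"dx": -0.0203,"dy": -0.044,"dz": 0,"roll": -1.4,"jaw": 0.0},
    {"dx": -0.0203,"dy": -0.044,"dz": 0,"roll": -1.4,"jaw": 0.0},
    {"dx": -0.02,"dy": -0.044,"dz": 0,"roll": -1.4,"jaw": 0.0}
  ]
}}

```text
t: 38.45
eef_pos: [0.4929, -0.2666, 0.13]
ee_rot: [3.14, 0.001, -1.669]
force: [0.8, 0.2, -2.9]
width: 0.0357
gripper_force: 44.7
```

Emit:
{"fn": "servo_tool", "kwargs": {
  "moves": [
    {"dx": 0,"dy": 0,"dz": 0,"roll": 0,"jaw": 0.0},
    {"dx": 0,"dy": 0,"dz": 0,"roll": 0,"jaw": 0.0},
    {"dx": 0,"dy": 0,"dz": -0.03,"roll": 0,"jaw": 0.0},
    {"dx": 0,"dy": 0,"dz": -0.025,"roll": 0,"jaw": 0.0},
    {"dx": 0,"dy": 0,"dz": 0,"roll": 0,"jaw": 0.0},
    {"dx": 0,"dy": 0,"dz": 0,"roll": 0,"jaw": 0.0},
    {"dx": 0,"dy": 0,"dz": 0,"roll": 0,"jaw": 0.0},
    {"dx": 0,"dy": 0,"dz": 0,"roll": 0,"jaw": 0.0},
    {"dx": 0,"dy": 0,"dz": 0,"roll": 0,"jaw": 0.0},
    {"dx": 0,"dy": 0,"dz": 0,"roll": 0,"jaw": 0.0}
  ]
}}

```text
t: 39.7
eef_pos: [0.4944, -0.2656, 0.0758]
ee_rot: [-3.141, -0.0, -1.668]
force: [0.1, 0.5, -3.5]
width: 0.0357
gripper_force: 44.7
```

```bash
python3 - <<'E'
from h import *
im,W,c=cloud('side');save('p3.png',cv2.resize(im[90:240,330:500],None,fx=3.4,fy=3.4))
s=get_state();print(s['eef_pos'],s['ee_rot'])
E
```

```text
[ 0.49439242 -0.2656124   0.07568643] [-3.14140113e+00 -2.12054641e-05 -1.66765007e+00]
```

View pics/p3.png

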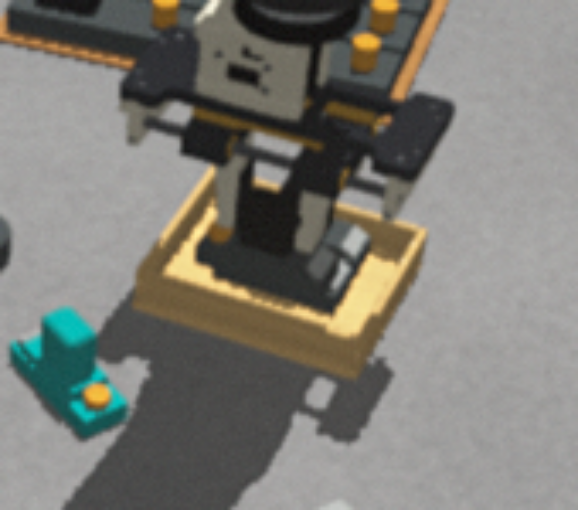

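Emit:
{"fn": "servo_tool", "kwargs": {
  "moves": [
    {"dx": 0,"dy": 0,"dz": -0.02,"roll": 0,"jaw": 0.0},
    {"dx": 0,"dy": 0,"dz": -0.012,"roll": 0,"jaw": 0.0},
    {"dx": 0,"dy": 0,"dz": -0.004,"roll": 0,"jaw": 0.0},
    {"dx": 0,"dy": 0,"dz": -0.002,"roll": 0,"jaw": 0.0},
    {"dx": 0,"dy": 0,"dz": 0,"roll": 0,"jaw": 0.0},
    {"dx": 0,"dy": 0,"dz": 0,"roll": 0,"jaw": 0.0},
    {"dx": 0,"dy": 0,"dz": 0,"roll": 0,"jaw": 0.48},
    {"dx": 0,"dy": 0,"dz": 0,"roll": 0,"jaw": 0.48},
    {"dx": 0,"dy": 0,"dz": 0,"roll": 0,"jaw": 0.48},
    {"dx": 0,"dy": 0,"dz": 0.03,"roll": 0,"jaw": 0.48}
  ]
}}

```text
t: 41.0
eef_pos: [0.4928, -0.2652, 0.0661]
ee_rot: [3.137, 0.001, -1.668]
force: [0.8, -0.1, 0.7]
width: 0.0422
gripper_force: 0.0
```

Emit:
{"fn": "servo_tool", "kwargs": {
  "moves": [
    {"dx": 0,"dy": 0,"dz": 0.05,"roll": 0,"jaw": 0.5},
    {"dx": 0,"dy": 0,"dz": 0.05,"roll": 0,"jaw": 0.5},
    {"dx": 0,"dy": 0.02,"dz": 0.04,"roll": -2,"jaw": 0.5},
    {"dx": -0.01,"dy": 0.055,"dz": 0,"roll": -2,"jaw": 0.5},
    {"dx": -0.01,"dy": 0.055,"dz": 0,"roll": -2,"jaw": 0.5},
    {"dx": -0.01,"dy": 0.055,"dz": 0,"roll": -2,"jaw": 0.5},
    {"dx": -0.01,"dy": 0.055,"dz": 0,"roll": -2,"jaw": 0.5},
    {"dx": -0.01,"dy": 0.055,"dz": 0,"roll": -2,"jaw": 0.5},
    {"dx": -0.01,"dy": 0.055,"dz": 0,"roll": -2,"jaw": 0.5},
    {"dx": -0.01,"dy": 0.03,"dz": 0,"roll": 0,"jaw": 0.5}
  ]
}}

```text
t: 42.25
eef_pos: [0.4239, 0.1167, 0.2079]
ee_rot: [-3.141, 0.001, -1.911]
force: [-0.3, 0.1, 1.0]
width: 0.0439
gripper_force: 0.0
```

```bash
python3 - <<'E'
from h import *
for n in('top','side'):
    im,W,c=cloud(n);print(n);save('f_'+n+'.png',im);blobs(W,.104,.13,(.36,.72,-.0,.26),20);blobs(W,.053,.068,(.42,.57,-.38,-.22),20);print('b');blobs(W,.018,.026,(.42,.57,-.37,-.23),20)
s=get_state();print(s['eef_pos'],s['ee_rot'])
E
```

```text
top
px [275. 227.] n 39 rect [608.4 165. ] [13.9 14.5] 87.2 mean [607.6 165.  113.8]
px [326. 286.] n 76 rect [475.3  54.4] [20.6 32.1] 88.6 mean [470.1  51.  112.1]
px [457. 273.] n 153 rect [ 492.3 -266.4] [26.1 34.2] 86.3 mean [ 492.8 -264.3   61.6]
px [473. 274.] n 152 rect [ 489.1 -302.9] [24.3 33.6] 88.6 mean [ 488.9 -302.2   61.5]
px [489. 275.] n 150 rect [ 485.9 -341.1] [24.4 33.7] 88.0 mean [ 485.6 -340.4   62. ]
b
px [450. 259.] n 45 rect [ 526. -260.] [22.4 15.9] 1.0 mean [ 527.4 -259.4   21.8]
px [460. 259.] n 29 rect [ 525.3 -281.7] [ 9.  22.6] 89.8 mean [ 525.7 -282.5   21.4]
px [465. 261.] n 51 rect [ 518.7 -296.9] [15.  30.4] 84.4 mean [ 521.6 -295.4   22. ]
px [475. 261.] n 25 rect [ 521.2 -320. ] [ 8.3 19.7] 74.0 mean [ 520.8 -319.7   21.7]
px [481. 261.] n 52 rect [ 516.8 -333.9] [16.2 34.2] 68.7 mean [ 519.7 -334.6   22.1]
px [490. 261.] n 21 rect [ 517.8 -357.9] [ 9.2 22.2] 63.1 mean [ 519.  -357.6   21.7]
px [447. 275.] n 28 rect [ 488.9 -250. ] [ 4.  42.3] 83.8 mean [ 488.4 -249.7   22. ]
px [482. 289.] n 46 rect [ 450.2 -335.3] [39.3 25.1] 57.5 mean [ 450.2 -334.5   22. ]
px [452. 289.] n 40 rect [ 454.  -261.3] [33.4 12.6] 79.8 mean [ 453.1 -260.5   22.9]
px [465. 289.] n 39 rect [ 452.3 -295.3] [26.9 15.1] 77.3 mean [ 451.1 -293.4   23. ]
side
px [369. 249.] n 247 rect [478.1  56.1] [36.5 24.2] 0.9 mean [476.9  58.1 113.7]
px [278. 271.] n 89 rect [609.2 166.8] [15.8 15.5] 78.5 mean [607.9 168.5 114. ]
px [388. 318.] n 103 rect [396.9 190.4] [16.6 15.2] 89.0 mean [396.4 192.4 114.5]
b
px [434. 168.] n 122 rect [ 451.8 -313. ] [113.1  33.1] 73.5 mean [ 445.1 -322.3   22.6]
px [426. 191.] n 52 rect [ 442.5 -235.4] [ 8.7 44.9] 85.8 mean [ 440.9 -234.5   22.4]
[0.42380724 0.11680556 0.20791505] [-3.14118850e+00  1.00362917e-03 -1.90852847e+00]
```

Emit:
{"fn": "servo_tool", "kwargs": {
  "moves": [
    {"dx": -0.013,"dy": 0.037,"dz": 0,"roll": 0,"jaw": 0.5},
    {"dx": -0.014,"dy": 0.037,"dz": 0,"roll": 0,"jaw": 0.5},
    {"dx": 0,"dy": 0,"dz": -0.02,"roll": 0,"jaw": 0.5},
    {"dx": 0,"dy": 0,"dz": -0.04,"roll": 0,"jaw": 0.5},
    {"dx": 0,"dy": 0,"dz": -0.04,"roll": 0,"jaw": 0.5},
    {"dx": 0,"dy": 0,"dz": -0.018,"roll": 0,"jaw": 0.5},
    {"dx": 0,"dy": 0,"dz": 0,"roll": 0,"jaw": 0.0},
    {"dx": 0,"dy": 0,"dz": 0,"roll": 0,"jaw": 0.0},
    {"dx": 0,"dy": 0,"dz": 0,"roll": 0,"jaw": 0.0},
    {"dx": 0,"dy": 0,"dz": 0,"roll": 0,"jaw": 0.0}
  ],
  "newtons": 30
}}

```text
t: 43.6
eef_pos: [0.3978, 0.1888, 0.0905]
ee_rot: [-3.141, 0.002, -1.912]
force: [-0.7, -0.9, 3.1]
width: 0.015
gripper_force: 30.0
```

```bash
python3 -c "
import numpy as np
for p,k,b,n in(((418,249.2),(396.9,190.5),-5.2,12),((605,228.8),(609,166.3),172.8,12)):
    v=np.subtract(k,p);a=np.degrees(np.arctan2(v[1],v[0]))%360;b%=360
    t=np.radians(np.linspace(a,b,n+1));q=64*np.c_[np.cos(t),np.sin(t)];print(np.hypot(*v),a,(b-a)/n,np.diff(q,axis=0).round(1).tolist(),q[-1]+p)"
```

```text
62.37707912366528 250.2287793834084 8.714268384715966 [[9.4, -2.6], [9.7, -1.1], [9.7, 0.3], [9.6, 1.8], [9.2, 3.2], [8.6, 4.6], [7.8, 5.8], [6.8, 6.9], [5.7, 7.9], [4.4, 8.7], [3.0, 9.2], [1.6, 9.6]] [481.73660151 243.39951487]
62.62786919575023 273.6619355755198 -8.405161297959983 [[-9.4, 0.1], [-9.3, 1.5], [-9.0, 2.8], [-8.4, 4.1], [-7.8, 5.3], [-6.9, 6.3], [-5.9, 7.3], [-4.8, 8.1], [-3.5, 8.7], [-2.2, 9.1], [-0.9, 9.3], [0.5, 9.4]] [541.50465912 236.82132695]
```

Emit:
{"fn": "servo_tool", "kwargs": {
  "moves": [
    {"dx": 0.0094,"dy": -0.0026,"dz": 0,"roll": 8.7,"jaw": 0.0},
    {"dx": 0.0097,"dy": -0.0011,"dz": 0,"roll": 8.7,"jaw": 0.0},
    {"dx": 0.0097,"dy": 0.0003,"dz": 0,"roll": 8.7,"jaw": 0.0},
    {"dx": 0.0096,"dy": 0.0018,"dz": 0,"roll": 8.7,"jaw": 0.0},
    {"dx": 0.0092,"dy": 0.0032,"dz": 0,"roll": 8.7,"jaw": 0.0},
    {"dx": 0.0086,"dy": 0.0046,"dz": 0,"roll": 8.7,"jaw": 0.0},
    {"dx": 0.0078,"dy": 0.0058,"dz": 0,"roll": 8.7,"jaw": 0.0},
    {"dx": 0.0068,"dy": 0.0069,"dz": 0,"roll": 8.7,"jaw": 0.0},
    {"dx": 0.0057,"dy": 0.0079,"dz": 0,"roll": 8.7,"jaw": 0.0},
    {"dx": 0.0044,"dy": 0.0087,"dz": 0,"roll": 8.7,"jaw": 0.0}
  ]
}}

```text
t: 44.85
eef_pos: [0.4788, 0.2249, 0.0905]
ee_rot: [-3.14, -0.0, -0.388]
force: [-4.0, 2.1, 4.7]
width: 0.0155
gripper_force: 30.0
```

Emit:
{"fn": "servo_tool", "kwargs": {
  "moves": [
    {"dx": 0.003,"dy": 0.009,"dz": 0,"roll": 8.7,"jaw": 0.0},
    {"dx": 0.001,"dy": 0.008,"dz": 0,"roll": 7,"jaw": 0.0},
    {"dx": 0,"dy": 0.002,"dz": 0,"roll": 0,"jaw": 0.0},
    {"dx": 0,"dy": 0,"dz": 0,"roll": 0,"jaw": 0.0},
    {"dx": 0,"dy": 0,"dz": 0,"roll": 0,"jaw": 0.0},
    {"dx": 0,"dy": 0,"dz": 0,"roll": 0,"jaw": 0.0},
    {"dx": 0,"dy": 0,"dz": 0,"roll": 0,"jaw": 0.0},
    {"dx": 0,"dy": 0,"dz": 0,"roll": 0,"jaw": 0.0},
    {"dx": 0,"dy": 0,"dz": 0,"roll": 0,"jaw": 0.0},
    {"dx": 0,"dy": 0,"dz": 0,"roll": 0,"jaw": 0.0}
  ]
}}

```text
t: 46.1
eef_pos: [0.4832, 0.2428, 0.0905]
ee_rot: [-3.141, -0.002, -0.121]
force: [4.5, -3.5, 4.7]
width: 0.0152
gripper_force: 30.0
```

Emit:
{"fn": "servo_tool", "kwargs": {
  "moves": [
    {"dx": 0,"dy": 0.002,"dz": 0,"roll": 0,"jaw": 0.0},
    {"dx": 0,"dy": 0,"dz": 0,"roll": 0,"jaw": 0.0},
    {"dx": 0,"dy": 0,"dz": 0,"roll": 0,"jaw": 0.0},
    {"dx": 0,"dy": 0,"dz": 0,"roll": 0,"jaw": 0.0},
    {"dx": 0,"dy": 0,"dz": 0,"roll": 0,"jaw": 0.0},
    {"dx": 0,"dy": 0,"dz": 0,"roll": 0,"jaw": 0.0},
    {"dx": 0,"dy": 0,"dz": 0,"roll": 0,"jaw": 0.0},
    {"dx": 0,"dy": 0,"dz": 0,"roll": 0,"jaw": 0.0},
    {"dx": 0,"dy": 0,"dz": 0,"roll": 0,"jaw": 0.0},
    {"dx": 0,"dy": 0,"dz": 0,"roll": 0,"jaw": 0.0}
  ]
}}

```text
t: 47.35
eef_pos: [0.4832, 0.243, 0.0905]
ee_rot: [3.139, -0.001, -0.122]
force: [6.5, -11.8, 6.9]
width: 0.0153
gripper_force: 30.0
```

Emit:
{"fn": "servo_tool", "kwargs": {
  "moves": [
    {"dx": 0,"dy": 0,"dz": 0,"roll": 0,"jaw": 0.5},
    {"dx": 0,"dy": 0,"dz": 0,"roll": 0,"jaw": 0.5},
    {"dx": 0,"dy": 0,"dz": 0.05,"roll": 0,"jaw": 0.5},
    {"dx": 0,"dy": 0,"dz": 0.03,"roll": -9,"jaw": 0.5},
    {"dx": 0.02,"dy": -0.012,"dz": 0,"roll": -10,"jaw": 0.5},
    {"dx": 0.02,"dy": -0.012,"dz": 0,"roll": -10,"jaw": 0.5},
    {"dx": 0.02,"dy": -0.013,"dz": 0,"roll": -10,"jaw": 0.5},
    {"dx": 0.02,"dy": -0.013,"dz": 0,"roll": -10,"jaw": 0.5},
    {"dx": 0.02,"dy": -0.013,"dz": 0,"roll": -10,"jaw": 0.5},
    {"dx": 0.026,"dy": -0.015,"dz": 0,"roll": -10,"jaw": 0.5}
  ]
}}

```text
t: 48.6
eef_pos: [0.6084, 0.167, 0.1693]
ee_rot: [3.141, 0.001, -1.33]
force: [0.6, 0.2, -0.4]
width: 0.0436
gripper_force: 0.0
```

Emit:
{"fn": "servo_tool", "kwargs": {
  "moves": [
    {"dx": 0,"dy": 0,"dz": 0,"roll": -10,"jaw": 0.5},
    {"dx": 0,"dy": 0,"dz": 0,"roll": 0,"jaw": 0.5},
    {"dx": 0,"dy": 0,"dz": 0,"roll": 0,"jaw": 0.5},
    {"dx": 0,"dy": 0,"dz": 0,"roll": 0,"jaw": 0.5},
    {"dx": 0,"dy": 0,"dz": 0,"roll": 0,"jaw": 0.5},
    {"dx": 0,"dy": 0,"dz": 0,"roll": 0,"jaw": 0.5},
    {"dx": 0,"dy": 0,"dz": 0,"roll": 0,"jaw": 0.5},
    {"dx": 0,"dy": 0,"dz": 0,"roll": 0,"jaw": 0.5},
    {"dx": 0,"dy": 0,"dz": 0,"roll": 0,"jaw": 0.5},
    {"dx": 0,"dy": 0,"dz": 0,"roll": 0,"jaw": 0.5}
  ]
}}

```text
t: 49.85
eef_pos: [0.6083, 0.1669, 0.1696]
ee_rot: [-3.142, 0.0, -1.498]
force: [1.2, -0.3, -0.2]
width: 0.0437
gripper_force: 0.0
```

Emit:
{"fn": "servo_tool", "kwargs": {
  "moves": [
    {"dx": 0,"dy": -0.001,"dz": -0.04,"roll": 0,"jaw": 0.5},
    {"dx": 0,"dy": 0,"dz": -0.03,"roll": 0,"jaw": 0.5},
    {"dx": 0,"dy": 0,"dz": -0.009,"roll": 0,"jaw": 0.5},
    {"dx": 0,"dy": 0,"dz": 0,"roll": 0,"jaw": 0.0},
    {"dx": 0,"dy": 0,"dz": 0,"roll": 0,"jaw": 0.0},
    {"dx": 0,"dy": 0,"dz": 0,"roll": 0,"jaw": 0.0},
    {"dx": 0,"dy": 0,"dz": 0,"roll": 0,"jaw": 0.0},
    {"dx": 0,"dy": 0,"dz": 0,"roll": 0,"jaw": 0.0},
    {"dx": 0,"dy": 0,"dz": 0,"roll": 0,"jaw": 0.0},
    {"dx": 0,"dy": 0,"dz": 0,"roll": 0,"jaw": 0.0}
  ]
}}

```text
t: 51.1
eef_pos: [0.6089, 0.1662, 0.0916]
ee_rot: [-3.14, 0.0, -1.498]
force: [-0.9, 0.0, 5.4]
width: 0.015
gripper_force: 30.0
```

Emit:
{"fn": "servo_tool", "kwargs": {
  "moves": [
    {"dx": -0.0094,"dy": 0.0001,"dz": 0,"roll": -8.4,"jaw": 0.0},
    {"dx": -0.0093,"dy": 0.0015,"dz": 0,"roll": -8.4,"jaw": 0.0},
    {"dx": -0.009,"dy": 0.0028,"dz": 0,"roll": -8.4,"jaw": 0.0},
    {"dx": -0.0084,"dy": 0.0041,"dz": 0,"roll": -8.4,"jaw": 0.0},
    {"dx": -0.0078,"dy": 0.0053,"dz": 0,"roll": -8.4,"jaw": 0.0},
    {"dx": -0.0069,"dy": 0.0063,"dz": 0,"roll": -8.4,"jaw": 0.0},
    {"dx": -0.0059,"dy": 0.0073,"dz": 0,"roll": -8.4,"jaw": 0.0},
    {"dx": -0.0048,"dy": 0.0081,"dz": 0,"roll": -8.4,"jaw": 0.0},
    {"dx": -0.0035,"dy": 0.0087,"dz": 0,"roll": -8.4,"jaw": 0.0},
    {"dx": -0.0022,"dy": 0.0091,"dz": 0,"roll": -8.4,"jaw": 0.0}
  ]
}}

```text
t: 52.35
eef_pos: [0.5433, 0.2206, 0.0917]
ee_rot: [3.14, 0.005, -2.968]
force: [7.6, -0.1, -1.7]
width: 0.0154
gripper_force: 30.0
```

Emit:
{"fn": "servo_tool", "kwargs": {
  "moves": [
    {"dx": -0.001,"dy": 0.008,"dz": 0,"roll": -6,"jaw": 0.0},
    {"dx": 0,"dy": 0.006,"dz": 0,"roll": 0,"jaw": 0.0},
    {"dx": 0,"dy": 0.002,"dz": 0,"roll": 0,"jaw": 0.0},
    {"dx": 0,"dy": 0,"dz": 0,"roll": 0,"jaw": 0.0},
    {"dx": 0,"dy": 0,"dz": 0,"roll": 0,"jaw": 0.0},
    {"dx": 0,"dy": 0,"dz": 0,"roll": 0,"jaw": 0.0},
    {"dx": 0,"dy": 0,"dz": 0,"roll": 0,"jaw": 0.0},
    {"dx": 0,"dy": 0,"dz": 0,"roll": 0,"jaw": 0.0},
    {"dx": 0,"dy": 0,"dz": 0,"roll": 0,"jaw": 0.0},
    {"dx": 0,"dy": 0,"dz": 0,"roll": 0,"jaw": 0.0}
  ]
}}

```text
t: 53.6
eef_pos: [0.542, 0.2353, 0.0916]
ee_rot: [3.141, 0.003, -3.069]
force: [6.3, -2.4, 1.1]
width: 0.0154
gripper_force: 30.0
```

Emit:
{"fn": "servo_tool", "kwargs": {
  "moves": [
    {"dx": 0,"dy": 0.002,"dz": 0,"roll": 0,"jaw": 0.0},
    {"dx": 0,"dy": 0,"dz": 0,"roll": 0,"jaw": 0.0},
    {"dx": 0,"dy": 0,"dz": 0,"roll": 0,"jaw": 0.0},
    {"dx": 0,"dy": 0,"dz": 0,"roll": 0,"jaw": 0.0},
    {"dx": 0,"dy": 0,"dz": 0,"roll": 0,"jaw": 0.0},
    {"dx": 0,"dy": 0,"dz": 0,"roll": 0,"jaw": 0.0},
    {"dx": 0,"dy": 0,"dz": 0,"roll": 0,"jaw": 0.0},
    {"dx": 0,"dy": 0,"dz": 0,"roll": 0,"jaw": 0.0},
    {"dx": 0,"dy": 0,"dz": 0,"roll": 0,"jaw": 0.0},
    {"dx": 0,"dy": 0,"dz": 0,"roll": 0,"jaw": 0.0}
  ]
}}

```text
t: 54.85
eef_pos: [0.542, 0.2365, 0.0916]
ee_rot: [-3.141, 0.003, -3.069]
force: [7.3, -4.6, 2.6]
width: 0.0154
gripper_force: 30.0
```

Nudge on until the force shows the stop, then release.

Emit:
{"fn": "servo_tool", "kwargs": {
  "moves": [
    {"dx": 0,"dy": 0.002,"dz": 0,"roll": 0,"jaw": 0.0},
    {"dx": 0,"dy": 0,"dz": 0,"roll": 0,"jaw": 0.0},
    {"dx": 0,"dy": 0,"dz": 0,"roll": 0,"jaw": 0.0},
    {"dx": 0,"dy": 0,"dz": 0,"roll": 0,"jaw": 0.0},
    {"dx": 0,"dy": 0,"dz": 0,"roll": 0,"jaw": 0.0},
    {"dx": 0,"dy": 0,"dz": 0,"roll": 0,"jaw": 0.0},
    {"dx": 0,"dy": 0,"dz": 0,"roll": 0,"jaw": 0.0},
    {"dx": 0,"dy": 0,"dz": 0,"roll": 0,"jaw": 0.0},
    {"dx": 0,"dy": 0,"dz": 0,"roll": 0,"jaw": 0.0},
    {"dx": 0,"dy": 0,"dz": 0,"roll": 0,"jaw": 0.0}
  ]
}}

```text
t: 56.1
eef_pos: [0.5418, 0.2366, 0.0915]
ee_rot: [-3.138, 0.002, -3.069]
force: [8.0, -13.5, 4.8]
width: 0.0154
gripper_force: 30.0
```

At the stop. Release and retreat.

Emit:
{"fn": "servo_tool", "kwargs": {
  "moves": [
    {"dx": 0,"dy": 0,"dz": 0,"roll": 0,"jaw": 0.5},
    {"dx": 0,"dy": 0,"dz": 0,"roll": 0,"jaw": 0.5},
    {"dx": 0,"dy": 0,"dz": 0.03,"roll": 0,"jaw": 0.5},
    {"dx": 0,"dy": 0,"dz": 0.05,"roll": 0,"jaw": 0.5},
    {"dx": 0,"dy": 0,"dz": 0.05,"roll": 0,"jaw": 0.5},
    {"dx": 0,"dy": -0.055,"dz": 0,"roll": 0,"jaw": 0.5},
    {"dx": 0,"dy": -0.055,"dz": 0,"roll": 0,"jaw": 0.5},
    {"dx": 0,"dy": -0.055,"dz": 0,"roll": 0,"jaw": 0.5},
    {"dx": 0,"dy": -0.055,"dz": 0,"roll": 0,"jaw": 0.5},
    {"dx": 0,"dy": -0.055,"dz": 0,"roll": 0,"jaw": 0.5}
  ]
}}

```text
t: 57.35
eef_pos: [0.5398, -0.0369, 0.2206]
ee_rot: [3.141, 0.0, -3.068]
force: [1.6, 0.1, 0.0]
width: 0.0433
gripper_force: 0.0
```

```bash
python3 - <<'E'
from h import *
im,W,c=cloud('side');blobs(W,.104,.13,(.36,.72,-.0,.26),20);save('end.png',im)
im,W,c=cloud('top');blobs(W,.104,.13,(.36,.72,-.0,.26),20);blobs(W,.053,.068,(.42,.57,-.38,-.22),20)
E
```

```text
px [369. 249.] n 252 rect [478.   55.6] [24.4 36.6] 89.7 mean [476.9  58.1 113.4]
px [296. 312.] n 97 rect [542.1 237.8] [15.  16.1] 25.7 mean [541.  239.  114.5]
px [328. 326.] n 104 rect [482.8 244. ] [14.7 17.8] 21.5 mean [482.  245.4 114.6]
px [457. 273.] n 154 rect [ 492.4 -266.2] [25.4 33.8] 87.5 mean [ 492.4 -264.4   61.7]
px [473. 274.] n 152 rect [ 489.2 -302.9] [24.8 33.6] 88.9 mean [ 489.2 -302.1   61.6]
px [489. 275.] n 153 rect [ 485.8 -340.5] [24.7 33.7] 88.3 mean [ 485.4 -340.2   61.5]
```

View pics/end.png

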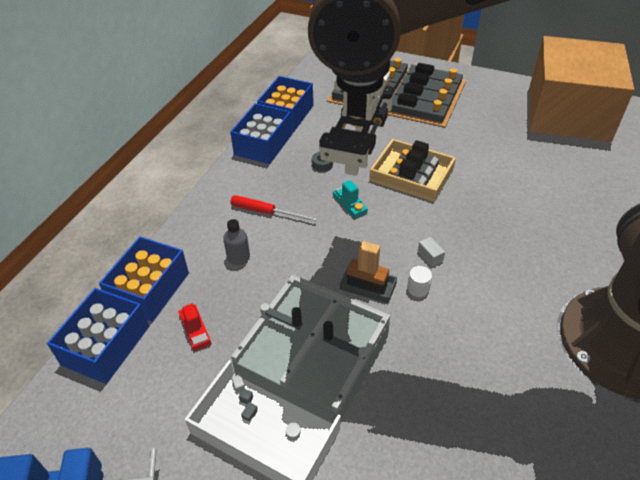

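```bash
python3 - <<'E'
from h import *
im,W,c=cloud('side');save('e2.png',cv2.resize(im[355:450,200:330],None,fx=5,fy=5,interpolation=cv2.INTER_CUBIC))
for v in range(370,396,3): print(v,[tuple((W[v,u]*1000).round().astype(int)) for u in (233,236,239,242)])
E
```

```text
370 [(np.int64(632), np.int64(318), np.int64(-1)), (np.int64(617), np.int64(328), np.int64(25)), (np.int64(608), np.int64(331), np.int64(35)), (np.int64(604), np.int64(329), np.int64(34))]
373 [(np.int64(624), np.int64(329), np.int64(12)), (np.int64(618), np.int64(329), np.int64(16)), (np.int64(611), np.int64(330), np.int64(21)), (np.int64(605), np.int64(329), np.int64(24))]
376 [(np.int64(615), np.int64(342), np.int64(28)), (np.int64(610), np.int64(340), np.int64(28)), (np.int64(607), np.int64(336), np.int64(24)), (np.int64(605), np.int64(330), np.int64(16))]
379 [(np.int64(614), np.int64(345), np.int64(23)), (np.int64(607), np.int64(346), np.int64(30)), (np.int64(603), np.int64(342), np.int64(26)), (np.int64(607), np.int64(330), np.int64(5))]
382 [(np.int64(611), np.int64(351), np.int64(25)), (np.int64(605), np.int64(349), np.int64(26)), (np.int64(602), np.int64(346), np.int64(24)), (np.int64(595), np.int64(347), np.int64(29))]
385 [(np.int64(614), np.int64(348), np.int64(8)), (np.int64(603), np.int64(354), np.int64(26)), (np.int64(599), np.int64(351), np.int64(24)), (np.int64(594), np.int64(350), np.int64(26))]
388 [(np.int64(612), np.int64(353), np.int64(8)), (np.int64(601), np.int64(358), np.int64(23)), (np.int64(598), np.int64(354), np.int64(20)), (np.int64(595), np.int64(350), np.int64(14))]
391 [(np.int64(609), np.int64(358), np.int64(9)), (np.int64(603), np.int64(358), np.int64(13)), (np.int64(598), np.int64(355), np.int64(12)), (np.int64(588), np.int64(361), np.int64(28))]
394 [(np.int64(607), np.int64(362), np.int64(6)), (np.int64(602), np.int64(360), np.int64(7)), (np.int64(590), np.int64(368), np.int64(28)), (np.int64(584), np.int64(367), np.int64(30))]
```

View pics/e2.png

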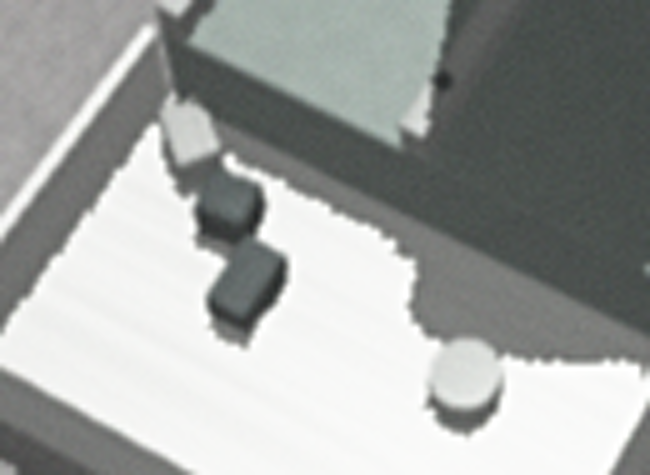

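All four scraps lie on the tray floor (light block at 190,135 in the crop, z up to about 30 mm; two dark ones; the slug). Handing in.

```bash
python3 -c "
from station import *
print(job_done())"
```

```text
the job is handed in; nothing more can be done
None
```

The job is handed in: all four scrap pieces are in the catch tray, the brush stands back in its stand, the three planes are packed in the box (no jacks were on the bench), and both clamps are back at their stops; the run took about 57 s, and I don't have the verdict.

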